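# Turn out a waxed jade disc with the spatula

### The arm

A 7-joint arm with a two-finger parallel gripper is mounted at the origin on a cart in front of the work surface, level with it; the furniture and walls round the work are solid. World frame = base frame: x ahead of the robot, y to its left, z up, the work surface at z = 0. Lengths are in m, angles in rad, forces in N, time in s.
With the tool pointing down it reaches from about 0.425 to 0.925 m from the base axis. Payload 6.8 kg.
Tool frame: the origin (TCP) lies at the centre of the arm's flange, where the gripper is bolted on; the fingertips stand 173 mm ahead of it and the grasp point (between the pads) lies 155 mm ahead of it; z points along the fingers, y is the direction in which the jaws open and shut (so a half turn about z gives the same grasp; the last joint's range is limited). The gripper opens to 85 mm and grips with 20 to 120 N. Pads are 22 mm wide; open, the fingers measure 114 mm over their backs; the gripper's body (76 mm by 85 mm) begins 54 mm behind the grasp point. The pads swing forward as they close: fully open they stand 13 mm farther back than shut.
Start: joints at [1.12, 0.477, 0.022, 1.555, -0.011, 1.109, -0.083], TCP at [0.227, -0.636, 0.405] pointing down, gripper open.
Joint ranges: [-2.96, 2.96], [-0.34, 2.1], [-1.41, 1.46], [0.24, 2.44], [-1.37, 4.51], [0.17, 1.92], [-2.96, 2.96]. Speed limits (rad/s): [2.39, 2.39, 3.14, 3.14, 3.14, 3.14, 3.14].

### API

Orientations are given as a rotation vector (axis times angle).
In Python, from bench import readout, grab_frame, camera_model, r gives the robot as it stands.
- The arm moves only by the tool apply_moves, never from a script. Its argument "deltas" is a list of rows, each an object with "xyz": the shift along the world's x, y, z in m, a list of three; "turn": the turn about the world's z in rad. In form: [{"xyz": [dx, dy, dz], "turn": turn}, ...]. A call has 1 to 12 rows; each row shifts and turns the commanded pose from where the row before left it; what a row does not reach is not made up. A row lasts 1/12 s, in which the tool goes at most 41.7 mm and 7.16 degrees, less where a joint would pass 70% of its speed; a pose out of reach is approached as far as the arm can. A call with a gripper value outside its range is refused whole. "claw" is the gripper's target within -1 to 1 (shut at 1, half-way at 0, fully open at -1), set as the call begins (left out, the last holds). The fingers move at their own pace and stop on an object; "squeeze" is the grip in N (left out, the last holds). Time passes only in rows, so rows that do not move let the fingers close. It gives the time, the measured TCP pose, the force and the opening at its end, in the units of the state.
- readout.get_obs(): the state, without advancing time (a new reading comes with each control period).
- grab_frame(name): name is "scene" or "top" or "wrist"; returns the picture (480x640x3 uint8, red, green, blue); there is no depth.
- camera_model(name): a dict with "intrinsics" (3x3 intrinsics, pixels), "k1" (the pictures are not rectified: a ray, as slopes to the right and down, at radius r is drawn at 1 + k1 r^2 times it, then the intrinsics apply), "R" (3x3) and "t" (3): a world point X has camera coordinates R X + t. Camera axes: x right, y down, z forward; pixel columns grow to the right and rows downward; lengths in m; the calibration is good to about 2 mm. A picture is of the moment at which its call begins: read the wrist's pose just before it. camera_model takes no time and is no camera call; for the wrist camera it gives the pose at the moment of the call.
- r.hand_in(): hands the job in, once; it reports no verdict.
The state is a dict: "clock": time; "joints": joint angles; "qvel": joint speeds; "tau": joint torques, N m; "tcp_pos": TCP position; "orientation": TCP orientation; "contact_force": force on the tool from outside, world axes, zero at the start; "moment": the same for the moment, N m; "grip_width": finger opening in m.
Only numpy, scipy, OpenCV 4.12 (cv2) and the standard library are available. Lean on these libraries where they do the work, as an engineer would, in place of code of your own. Each camera call takes 0.05 s, during which the arm holds its last target.

### The job

One carved jade disc lies face down on the wire drying rack, and its wax is still soft. Slip the spatula under it between the wires, carry it over to the tray with the ribbed mat and turn it over with a quick roll of the wrist, so that it lies flat on the ribbed mat with its carved face up: the gripper must not touch the disc, the disc must not be thrown or dropped from a height, and the stones already on the rack and in the tray stay where they are. Then lay the spatula back in its rest as it lay.

Things in the scene. Friction and masses are not known exactly. Their poses are not given: they have to be found in the camera images.
- waxed_disc: the only carved disc on the drying rack (the other two stones there are smooth tablets): round, 54 mm across, 12 mm thick, 26 g. Origin at the middle of its flat back, z from back to carved face: down at the start (plain back seen from above), up at the end. The carved face is a low dome: rim 2 mm thick at full width, 45 mm across at 8 mm from the back, a level middle 12 mm across at 12 mm.
- drying_rack: fixed rack: wooden foot 124 x 246 x 10 mm with six steel wire hoops, 4 mm thick, 104 mm long along x, tops 36 mm above the table, at y = -110, -66, -22, 22, 66, 110 mm. Origin on the table under its middle; x points away from the robot along the wires. The channels between hoops are 40 mm wide, open at the front from z = 10 mm up.
- rack_middle (a point): middle of the rack's middle channel, at the height of the wire tops (36 mm), axes as the rack's. The stones lie over the channels at y = -88, 0 and 88 mm, each at most 15 mm from there along x; which one holds the disc varies. The disc rests face down on two wires, its dome hanging about 4 mm below the wire tops.
- spatula: cranked spatula, 90 g. Origin on the handle's axis; x along the handle to the blade, z up, blade level as it lies. Octagonal wooden handle, 18 mm across flats (flats every 45 degrees), x = -66 to 52 mm, ferrule to 66 mm, flat neck sloping down to x = 89 mm, then the blade. It lies with its handle towards the robot; the balance point is 23 mm ahead of the origin.
- spatula_blade (a point): middle of the blade's upper face, at (145, 0, -23) mm in the spatula's frame, axes as the spatula's. The blade is thin steel, 29 mm wide, 2 mm thick, round-nosed, from x = 87 to 176 mm of the spatula's frame.
- spatula_rest: fixed wooden rest: foot 100 x 46 x 5 mm, two cheeks 12 mm thick at x = -40 and 40 mm, each with an upward-open notch 24 mm wide, floor at 36 mm, cheek tops at 52 mm. Origin on the table under its middle. The handle lies in both notches along x, axis at z = 45 mm, spatula's origin over the rest's within 6 mm; the 68 mm between the cheeks are free to grip, also tilted by 45 degrees to either side.
- mat_tray: fixed wooden tray 206 x 270 mm, rim 18 mm high and 8 mm thick, lined with a rubber mat that has round ribs 2 mm high along x every 12 mm, rib tops 8 mm above the table. Origin on the table under its middle; x points away from the robot, y to the left. The front half (x below 20 mm) is free; two finished discs lie in the back half.
- rack_tablet_a: smooth oval jade tablet 56 x 44 x 6 mm lying across one of the three channels of the rack; origin at the middle of its underside. To be left alone.
- rack_tablet_b: a second such tablet on the rack. To be left alone.
- tray_disc_a: finished carved disc, 52 mm across, 12 mm thick, in the back half of the tray, carved face up; origin at the middle of its underside. To be left alone.
- tray_disc_b: a second such finished disc in the back half of the tray. To be left alone.
Not all that is in view belongs to the job. Leave any black or purple look-alike of the waxed_disc alone.

How it is judged:
By the outcome, as a careful person would: the job done as asked, in the order asked, and still so for the second after the job is handed in, with the robot touching nothing.
It also fails if it takes over 66 s, if anything falls off the work surface, if the arm or the gripper's body presses on something with over 40 N, if the wrist force passes 120 N, or if a joint passes its speed limit or range.

## Working session

There is one attempt and no reset: what is moved stays moved. The work goes in short steps, Python scripts to look and compute and a tool call to move; the robot and the scene stay as the last step left them, time stands still between calls to the robot, and variables do not carry over. Pictures are saved under pics/ and viewed, and the job is handed in when it is done.

Besides the shell and the picture viewer there is one more tool, called after ">>>" by a JSON object that holds its "method" and its "body". apply_moves: Moves the arm, as the interface text tells. Its arguments: {"type":"object","properties":{"deltas":{"type":"array"},"claw":{"type":"number"},"squeeze":{"type":"number"}},"required":["deltas"]}

```bash
ls -la; mkdir -p pics; python3 - <<'E'
from bench import readout, grab_frame, camera_model, r
import cv2,numpy as np
print(readout.get_obs())
for n in ["scene","top","wrist"]:
    m=camera_model(n); f=grab_frame(n)
    cv2.imwrite(f"pics/{n}0.png",f[:,:,::-1]); print(n,m)
E
```

```text
total 12
drwxr-xr-x  3 agent agent 4096 Dec  7 16:51 .
drwxr-xr-x 23 root  root  4096 Dec  7 16:51 ..
drwxr-xr-x  2 agent agent 4096 Dec  7 16:51 pics
{'clock': 0.0, 'joints': array([ 1.11993252,  0.47782563,  0.02234562,  1.55649191, -0.01147169,
        1.10927709, -0.08309118]), 'qvel': array([ 0.00059089,  0.00176719, -0.00176176,  0.00157966,  0.00020538,
        0.0002711 , -0.00069152]), 'tau': array([-9.75151215e-05, -5.96452260e+01,  1.60803851e+00, -2.81192189e+01,
        1.25045894e-02,  9.47043911e-03,  2.38773123e-05]), 'tcp_pos': array([ 0.22676683, -0.63546698,  0.40369133]), 'orientation': array([-3.09377483e+00, -5.35529457e-01,  7.60414220e-04]), 'contact_force': array([-0.77520007, -0.04853954, -0.3917895 ]), 'moment': array([ 0.04668199, -0.02669214, -0.01603052]), 'grip_width': 0.0856014821527827}
scene {'intrinsics': array([[473.7228051 ,   0.        , 333.16823535],
       [  0.        , 473.7228051 , 234.79696132],
       [  0.        ,   0.        ,   1.        ]]), 'k1': -0.050290477040155504, 'R': array([[-0.84592586, -0.53276003, -0.02400406],
       [-0.
[... 248 characters left out ...]
067999 ],
       [  0.        ,   0.        ,   1.        ]]), 'k1': -0.07584646278099436, 'R': array([[-0.02400865, -0.99922139, -0.03130815],
       [-0.98267943,  0.02934428, -0.18297554],
       [ 0.18375179,  0.02637288, -0.98261882]]), 't': array([0.08827585, 0.54464232, 1.03676881])}
wrist {'intrinsics': array([[334.59674882,   0.        , 326.96566842],
       [  0.        , 334.59674882, 241.41856776],
       [  0.        ,   0.        ,   1.        ]]), 'k1': -0.013271442349037382, 'R': array([[ 0.33710442, -0.94146674, -0.00098994],
       [-0.90066381, -0.32280024,  0.29086888],
       [-0.27416293, -0.09716158, -0.95676241]]), 't': array([-0.67453591, -0.03815646,  0.37880953])}
```

View pics/top0.png

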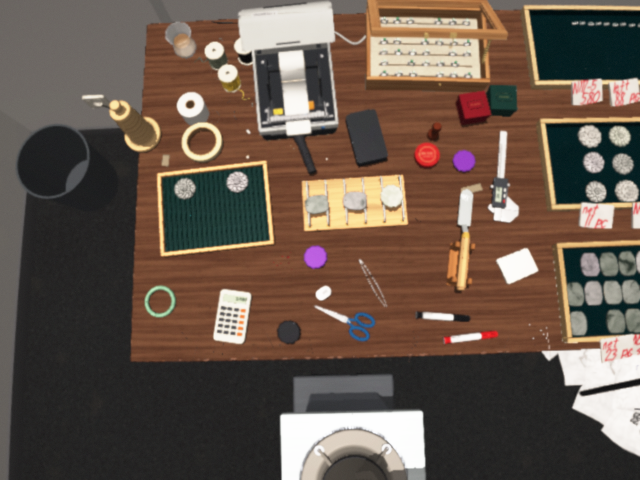

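View pics/scene0.png

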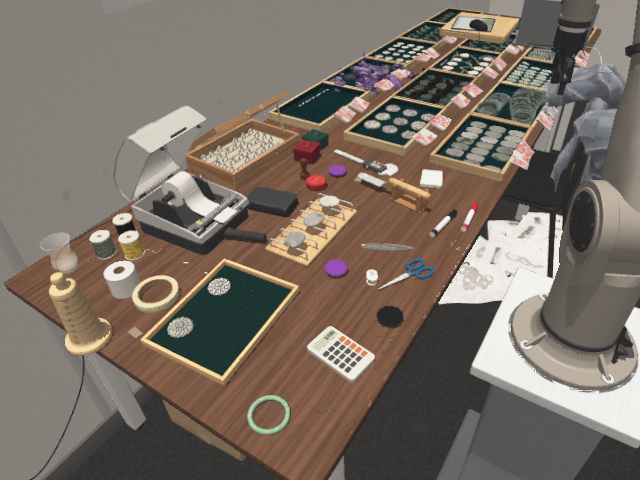

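View pics/wrist0.png

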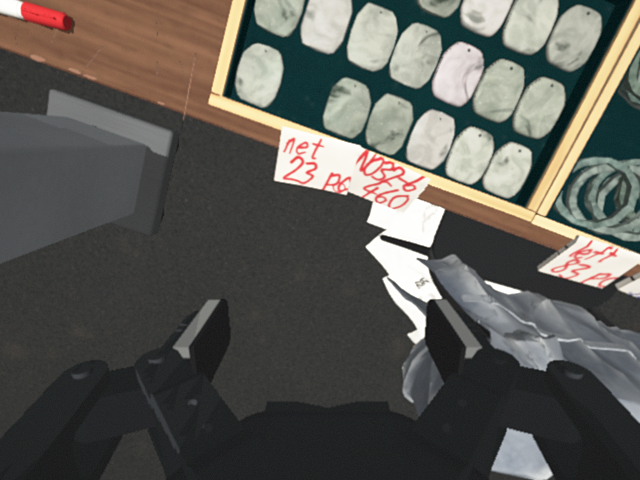

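```bash
cat > h.py <<'E'
from bench import readout, grab_frame, camera_model, r
import cv2,numpy as np
from scipy.optimize import brentq
def ray(m,u,v):
    K=m["intrinsics"];d=np.array([(u-K[0,2])/K[0,0],(v-K[1,2])/K[1,1]])
    rd=np.hypot(*d)
    if rd>0:
        s=brentq(lambda q:q*(1+m["k1"]*q*q)-rd,0,2*rd+.1); d=d*s/rd
    R=m["R"];o=-R.T@m["t"];w=R.T@np.array([d[0],d[1],1]);return o,w
def pt(m,u,v,z):
    o,w=ray(m,u,v);return o+w*(z-o[2])/w[2]
def proj(m,X):
    c=m["R"]@np.asarray(X,float)+m["t"];d=c[:2]/c[2];d=d*(1+m["k1"]*(d@d));K=m["intrinsics"]
    return np.array([K[0,0]*d[0]+K[0,2],K[1,1]*d[1]+K[1,2]])
E
python3 - <<'E'
from h import *
f=cv2.imread("pics/top0.png")
a=cv2.resize(f[160:270,290:500],None,fx=3.8,fy=3.8,interpolation=cv2.INTER_CUBIC);cv2.imwrite("pics/t1.png",a)
a=cv2.resize(f[150:265,145:285],None,fx=5,fy=5,interpolation=cv2.INTER_CUBIC);cv2.imwrite("pics/t2.png",a)
f=cv2.imread("pics/scene0.png")
a=cv2.resize(f[140:270,260:460],None,fx=4,fy=4,interpolation=cv2.INTER_CUBIC);cv2.imwrite("pics/s1.png",a)
m=camera_model("top")
for n,u,v,z in [("rack",355,203,.01),("disc",391,196,.036),("handle",463,262,.045),("blade",466,205,.02),("tray",215,208,.008)]: print(n,pt(m,u,v,z).round(4))
E
```

```text
rack [ 0.6325 -0.0277  0.01  ]
disc [ 0.6401 -0.1105  0.036 ]
handle [ 0.4793 -0.2634  0.045 ]
blade [ 0.6173 -0.2887  0.02  ]
tray [0.6317 0.3089 0.008 ]
```

View pics/t1.png

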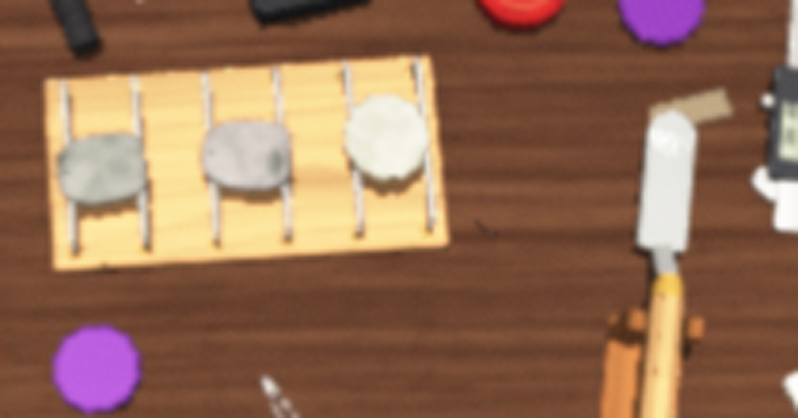

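View pics/s1.png

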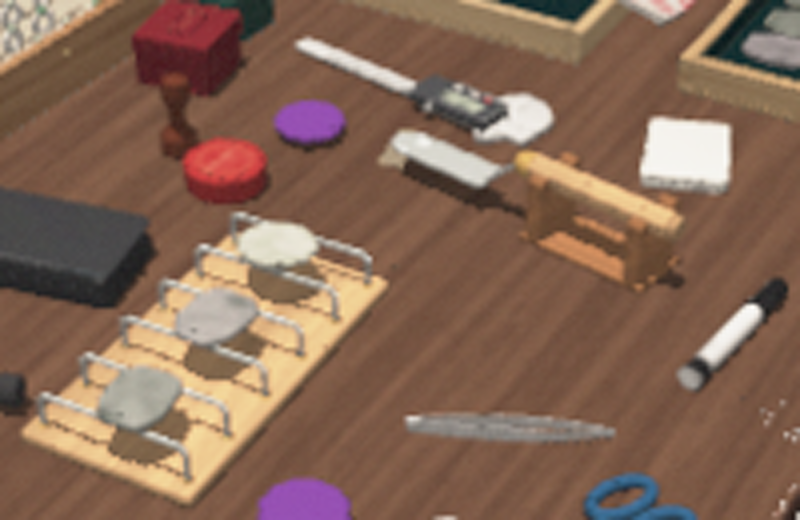

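View pics/t2.png

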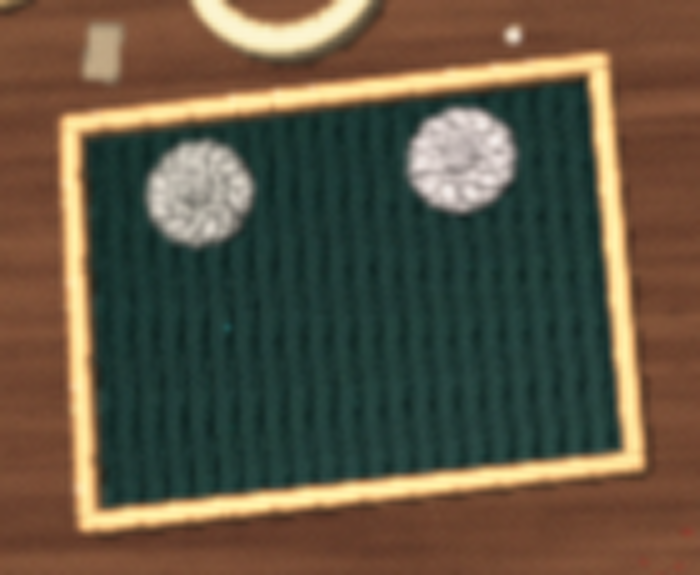

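```bash
python3 - <<'E'
from h import *
m=camera_model("top")
def T1(u,v): return 290+(u+.5)/3.8-.5,160+(v+.5)/3.8-.5
def T2(u,v): return 145+(u+.5)/5-.5,150+(v+.5)/5-.5
def rect(name,c,z):
    P=np.array([pt(m,*p,z)[:2] for p in c]);
    xd=(P[0]-P[3]+P[1]-P[2]); yd=(P[0]-P[1]+P[3]-P[2])
    print(name,P.mean(0).round(4),"yaw",np.degrees(np.arctan2(xd[1],xd[0])).round(2),np.degrees(np.arctan2(-yd[0],yd[1])).round(2),"size",np.linalg.norm(xd)/2,np.linalg.norm(yd)/2)
rect("rack",[T1(45,80),T1(430,57),T1(447,243),T1(54,268)],.01)
rect("tray",[T2(60,116),T2(609,53),T2(646,467),T2(80,530)],.018)
for q in [(200,193),(461,160)]: print("traydisc",pt(m,*T2(*q),.012).round(4))
f=cv2.imread("pics/top0.png").astype(int)
# disc mask
mk=((f.min(2)>165)&(f[:,:,0]>0)).astype(np.uint8); sub=np.zeros_like(mk); sub[180:212,378:406]=1
n,l,s,c=cv2.connectedComponentsWithStats(mk*sub); i=1+s[1:,4].argmax(); print(s[i],c[i],pt(m,*c[i],.0385+.001).round(4))
for nm,q,z in [("blade tip",(672,112),.022),("blade heel L",(638,245),.022),("blade heel R",(686,250),.022),("bladeL up",(648,130),.022),("bladeR up",(694,133),.022),("ferrule front",(667,280),.045)]:
    print(nm,pt(m,*T1(*q),z).round(4))
a=cv2.resize(cv2.imread("pics/top0.png")[180:300,430:500],None,fx=5,fy=5,interpolation=cv2.INTER_CUBIC);cv2.imwrite("pics/t3.png",a)
E
```

```text
rack [ 0.6351 -0.025 ] yaw 1.54 1.85 size 0.12132288775574278 0.24457701134476637
tray [0.6313 0.3093] yaw 4.75 4.65 size 0.2053701487211071 0.27080553410933766
traydisc [0.6828 0.3838 0.012 ]
traydisc [0.6947 0.2556 0.012 ]
[380 180  25  32 470] [391.89361702 194.75106383] [ 0.6421 -0.1123  0.0395]
blade tip [ 0.6555 -0.2925  0.022 ]
blade heel L [ 0.5715 -0.2643  0.022 ]
blade heel R [ 0.5675 -0.2937  0.022 ]
bladeL up [ 0.6443 -0.2765  0.022 ]
bladeR up [ 0.6416 -0.3051  0.022 ]
ferrule front [ 0.5449 -0.2736  0.045 ]
```

View pics/t3.png

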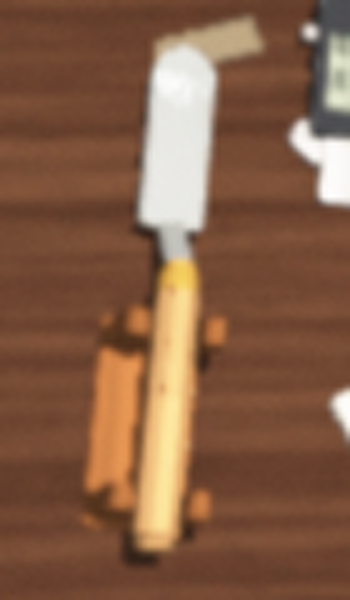

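>>> {"method": "apply_moves", "body": {"deltas": [{"xyz": [0.022, 0.031, 0], "turn": -0.042}, {"xyz": [0.022, 0.031, 0], "turn": -0.042}, {"xyz": [0.022, 0.031, 0], "turn": -0.042}, {"xyz": [0.022, 0.031, 0], "turn": -0.042}, {"xyz": [0.022, 0.031, 0], "turn": -0.042}, {"xyz": [0.022, 0.031, 0], "turn": -0.042}, {"xyz": [0.022, 0.031, 0], "turn": -0.042}, {"xyz": [0.022, 0.031, 0], "turn": -0.042}, {"xyz": [0.022, 0.031, 0], "turn": -0.042}, {"xyz": [0.022, 0.031, 0], "turn": -0.042}, {"xyz": [0.022, 0.031, 0], "turn": -0.042}, {"xyz": [0.022, 0.028, 0], "turn": -0.038}], "claw": -1, "squeeze": 80}}

```text
clock: 1.15
tcp_pos: [0.4916, -0.2645, 0.4046]
orientation: [-3.131, 0.249, 0.0]
contact_force: [1.1, -0.3, 0.0]
grip_width: 0.0853
```

```bash
cat >> h.py <<'E'
from scipy.spatial.transform import Rotation as Rn
def st():
    o=readout.get_obs();R=Rn.from_rotvec(o["orientation"]).as_matrix()
    print("t",round(o["clock"],2),"tcp",o["tcp_pos"].round(4),"yaw x",np.degrees(np.arctan2(R[1,0],R[0,0])).round(2),"tilt z",R[:,2].round(4),"F",o["contact_force"].round(2),"w",round(o["grip_width"],4));return o,R
def shot(n,fn):
    m=camera_model(n);f=grab_frame(n)[:,:,::-1].copy();cv2.imwrite(f"pics/{fn}.png",f);return m,f
E
python3 - <<'E'
from h import *
st(); m,f=shot("wrist","w1"); np.savez("w1.npz",**m); st()
E
```

```text
t 1.15 tcp [ 0.4916 -0.2645  0.4046] yaw x -9.09 tilt z [-3.e-04  3.e-04 -1.e+00] F [ 1.1  -0.28  0.05] w 0.0853
t 1.2 tcp [ 0.4965 -0.2576  0.4047] yaw x -8.67 tilt z [ 0.0032  0.0042 -1.    ] F [3.84 4.75 0.98] w 0.0854
```

View pics/w1.png

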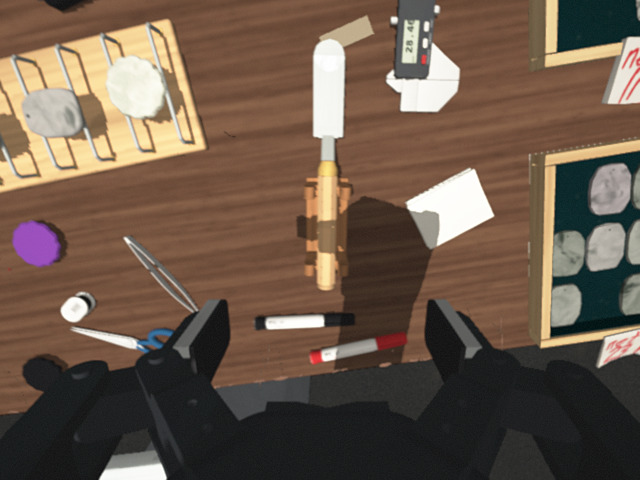

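>>> {"method": "apply_moves", "body": {"deltas": [{"xyz": [0, 0, 0], "turn": 0}, {"xyz": [0, 0, 0], "turn": 0}, {"xyz": [0, 0, 0], "turn": 0}]}}

```text
clock: 1.45
tcp_pos: [0.4901, -0.2678, 0.4045]
orientation: [3.131, -0.249, -0.001]
contact_force: [-0.2, 0.2, -1.0]
grip_width: 0.0853
```

```bash
python3 - <<'E'
from h import *
st(); m,f=shot("wrist","w2"); np.savez("w2.npz",**m); st()
cv2.imwrite("pics/w2a.png",cv2.resize(f[20:310,250:400],None,fx=2,fy=2,interpolation=cv2.INTER_CUBIC))
cv2.imwrite("pics/w2b.png",cv2.resize(f[0:210,0:230],None,fx=2.8,fy=2.8,interpolation=cv2.INTER_CUBIC))
E
```

```text
t 1.45 tcp [ 0.4901 -0.2678  0.4045] yaw x -9.09 tilt z [-9.e-04 -5.e-04 -1.e+00] F [-0.21  0.21 -1.02] w 0.0853
t 1.5 tcp [ 0.4899 -0.2682  0.4045] yaw x -9.14 tilt z [-8.e-04 -5.e-04 -1.e+00] F [-0.46 -0.03  0.01] w 0.0853
```

View pics/w2a.png

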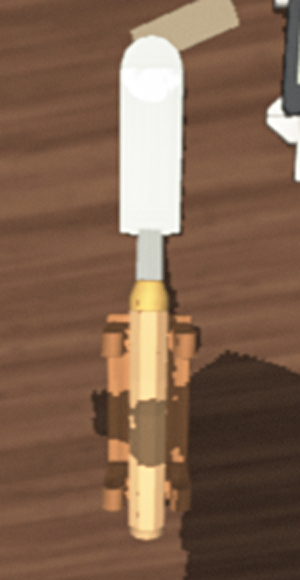

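View pics/w2b.png

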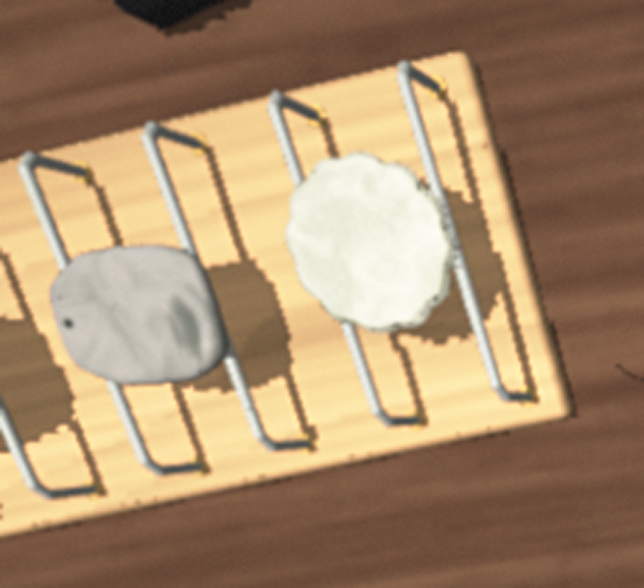

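```bash
python3 - <<'E'
from h import *
m=dict(np.load("w2.npz")); m["k1"]=float(m["k1"])
A=lambda u,v:(250+(u+.5)/2-.5,20+(v+.5)/2-.5)
B=lambda u,v:((u+.5)/2.8-.5,(v+.5)/2.8-.5)
P={}
for n,q,z in [("tip",(152,37),.022),("bladeTopmid",(152,80),.022),("heelmid",(150.5,228),.022),("ferr",(151,283),.045),("handend",(146,537),.045),("handmid",(149.5,400),.045)]:
    P[n]=pt(m,*A(*q),z)[:2];print(n,P[n].round(4))
d=P["tip"]-P["handend"];print("len",np.linalg.norm(d),"yaw",np.degrees(np.arctan2(d[1],d[0])))
d=P["tip"]-P["heelmid"];print("yaw blade",np.degrees(np.arctan2(d[1],d[0])))
for n,q in [("Rt",(403,68)),("Rb",(503,390)),("Lt",(277,97)),("Lb",(378,415))]:
    P[n]=pt(m,*B(*q),.036)[:2];print(n,P[n].round(4))
for a,b in [("Rt","Rb"),("Lt","Lb")]:
    d=P[a]-P[b];print(np.linalg.norm(d),np.degrees(np.arctan2(d[1],d[0])))
print("channel mid",sum(P[k] for k in("Rt","Rb","Lt","Lb"))/4)
f=cv2.imread("pics/w2.png").astype(int)
mk=((f[:,:,0]>170)&(f[:,:,2]>170)).astype(np.uint8);s=np.zeros_like(mk);s[50:122,100:165]=1
mk=cv2.morphologyEx(mk*s,cv2.MORPH_OPEN,np.ones((5,5)))
n,l,sv,c=cv2.connectedComponentsWithStats(mk);i=1+sv[1:,4].argmax();print(sv[i],c[i],"disc",pt(m,*c[i],.0435).round(4))
mt=camera_model("top")
f=cv2.imread("pics/top0.png").astype(int)
mk=((f[:,:,0]>150)&(f[:,:,2]>165)).astype(np.uint8);s=np.zeros_like(mk);s[183:212,378:407]=1
mk=cv2.morphologyEx(mk*s,cv2.MORPH_OPEN,np.ones((5,5)))
n,l,sv,c=cv2.connectedComponentsWithStats(mk);i=1+sv[1:,4].argmax();print(sv[i],c[i],"disc top",pt(mt,*c[i],.0435).round(4))
E
```

```text
tip [ 0.6532 -0.2931]
bladeTopmid [ 0.6353 -0.2903]
heelmid [ 0.5694 -0.279 ]
ferr [ 0.5442 -0.2753]
handend [ 0.4136 -0.2516]
handmid [ 0.4876 -0.2654]
len 0.24313487549146193 yaw -9.83680518098711
yaw blade -9.594709861877003
Rt [ 0.6867 -0.135 ]
Rb [ 0.5868 -0.1391]
Lt [ 0.6856 -0.0925]
Lb [ 0.5858 -0.0936]
0.09997411602680921 2.3918417527415063
0.09978954771647801 0.643477655034137
channel mid [ 0.63621036 -0.11502964]
[ 102   54   58   63 2814] [130.49360341  85.37882018] disc [ 0.6386 -0.1113  0.0435]
[378 184  26  23 481] [391.05821206 194.44490644] disc top [ 0.6418 -0.1098  0.0435]
```

>>> {"method": "apply_moves", "body": {"deltas": [{"xyz": [0.004, 0.0026, -0.03], "turn": -0.012}, {"xyz": [0, 0, -0.03], "turn": 0}, {"xyz": [0, 0, -0.03], "turn": 0}, {"xyz": [0, 0, -0.03], "turn": 0}, {"xyz": [0, 0, -0.03], "turn": 0}, {"xyz": [0, 0, -0.025], "turn": 0}, {"xyz": [0, 0, -0.018], "turn": 0}, {"xyz": [0, 0, -0.0085], "turn": 0}, {"xyz": [0, 0, 0], "turn": 0}, {"xyz": [0, 0, 0], "turn": 0}]}}

```text
clock: 2.33
tcp_pos: [0.4947, -0.265, 0.2036]
orientation: [3.13, -0.268, -0.0]
contact_force: [0.0, 0.4, 0.3]
grip_width: 0.0857
```

```bash
python3 - <<'E'
from h import *
st(); m,f=shot("wrist","w3"); st()
E
```

```text
t 2.33 tcp [ 0.4947 -0.265   0.2036] yaw x -9.78 tilt z [-1.e-04 -3.e-04 -1.e+00] F [0.02 0.42 0.3 ] w 0.0857
t 2.38 tcp [ 0.4951 -0.265   0.2043] yaw x -9.76 tilt z [ 1.4e-03 -9.0e-04 -1.0e+00] F [ 0.03 -0.08  0.22] w 0.0854
```

View pics/w3.png

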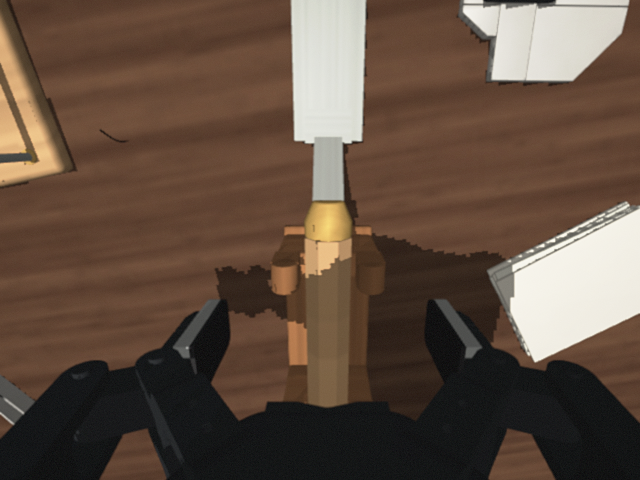

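>>> {"method": "apply_moves", "body": {"deltas": [{"xyz": [0, 0, 0], "turn": 0}, {"xyz": [0, 0, 0], "turn": 0}, {"xyz": [0, 0, 0], "turn": 0}, {"xyz": [0, 0, 0], "turn": 0}, {"xyz": [0, 0, 0], "turn": 0}, {"xyz": [0, 0, 0], "turn": 0}, {"xyz": [0, 0, 0], "turn": 0}, {"xyz": [0, 0, 0], "turn": 0}], "claw": 1, "squeeze": 80}}

```text
clock: 3.05
tcp_pos: [0.4951, -0.2642, 0.2037]
orientation: [3.13, -0.266, 0.001]
contact_force: [-1.0, 1.3, 7.4]
grip_width: 0.0158
```

>>> {"method": "apply_moves", "body": {"deltas": [{"xyz": [0, 0, 0.01], "turn": 0}, {"xyz": [0, 0, 0.02], "turn": 0}, {"xyz": [0, 0, 0.02], "turn": 0}, {"xyz": [0, 0, 0.01], "turn": 0}, {"xyz": [0, 0, 0], "turn": 0}, {"xyz": [0, 0, 0], "turn": 0}]}}

```text
clock: 3.55
tcp_pos: [0.4949, -0.2641, 0.2635]
orientation: [3.13, -0.266, 0.001]
contact_force: [-0.3, 0.3, -1.5]
grip_width: 0.0159
```

```bash
python3 - <<'E'
from h import *
st(); m,f=shot("wrist","w4"); np.savez("w4.npz",**m);m,f=shot("scene","s4"); 
cv2.imwrite("pics/s4a.png",cv2.resize(f[100:300,250:470],None,fx=3,fy=3,interpolation=cv2.INTER_CUBIC))
st()
E
```

```text
t 3.55 tcp [ 0.4949 -0.2641  0.2635] yaw x -9.7 tilt z [ 9.e-04 -4.e-04 -1.e+00] F [-0.33  0.26 -1.51] w 0.0159
t 3.65 tcp [ 0.4944 -0.2639  0.2623] yaw x -9.7 tilt z [-1.5e-03  6.0e-04 -1.0e+00] F [-0.59  0.6  -1.14] w 0.0162
```

View pics/w4.png

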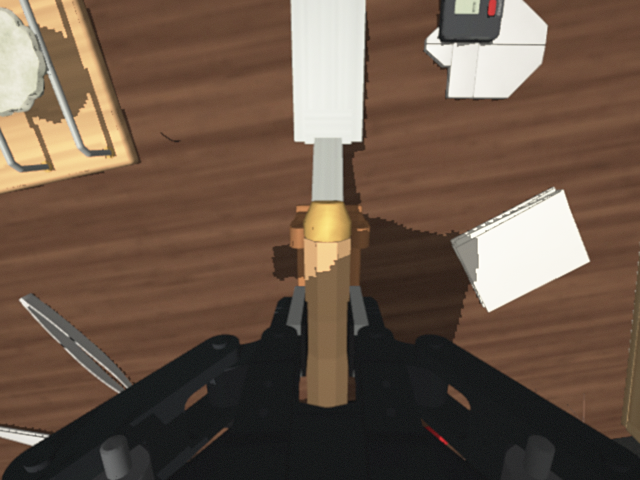

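View pics/s4a.png

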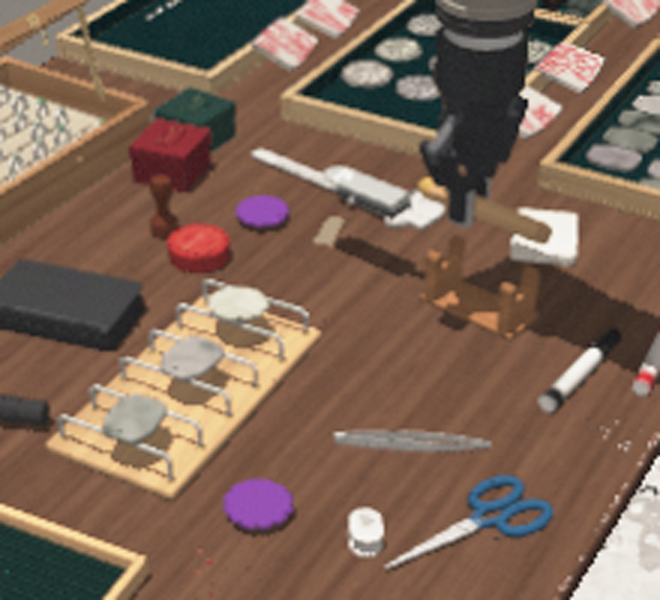

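>>> {"method": "apply_moves", "body": {"deltas": [{"xyz": [-0.006, 0.014, 0], "turn": 0.02}, {"xyz": [-0.008, 0.022, 0], "turn": 0.03}, {"xyz": [-0.009, 0.025, 0], "turn": 0.035}, {"xyz": [-0.009, 0.025, 0], "turn": 0.035}, {"xyz": [-0.009, 0.025, 0], "turn": 0.035}, {"xyz": [-0.008, 0.021, 0], "turn": 0.03}, {"xyz": [-0.004, 0.012, 0], "turn": 0.014}, {"xyz": [0, 0, 0], "turn": 0}, {"xyz": [0, 0, 0], "turn": 0}, {"xyz": [0, 0, 0], "turn": 0}]}}

```text
clock: 4.48
tcp_pos: [0.4423, -0.1212, 0.263]
orientation: [3.141, 0.044, 0.0]
contact_force: [0.2, -0.2, -0.6]
grip_width: 0.0163
```

```bash
python3 - <<'E'
from h import *
st(); m,f=shot("wrist","w5"); np.savez("w5.npz",**m);m,f=shot("top","t5"); 
cv2.imwrite("pics/t5a.png",cv2.resize(f[160:330,340:460],None,fx=3.5,fy=3.5,interpolation=cv2.INTER_CUBIC))
st()
E
```

```text
t 4.48 tcp [ 0.4423 -0.1212  0.263 ] yaw x 1.61 tilt z [ 2.e-04 -5.e-04 -1.e+00] F [ 0.18 -0.19 -0.58] w 0.0163
t 4.58 tcp [ 0.4423 -0.1213  0.2631] yaw x 1.58 tilt z [ 2.e-04 -4.e-04 -1.e+00] F [-0.43  0.31 -1.16] w 0.0161
```

View pics/w5.png

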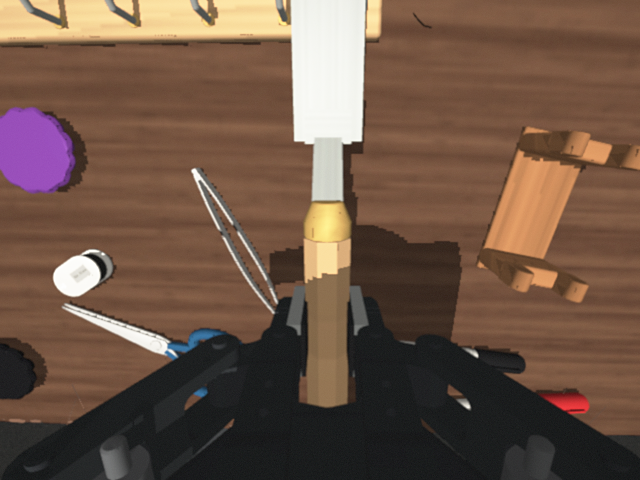

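View pics/t5a.png

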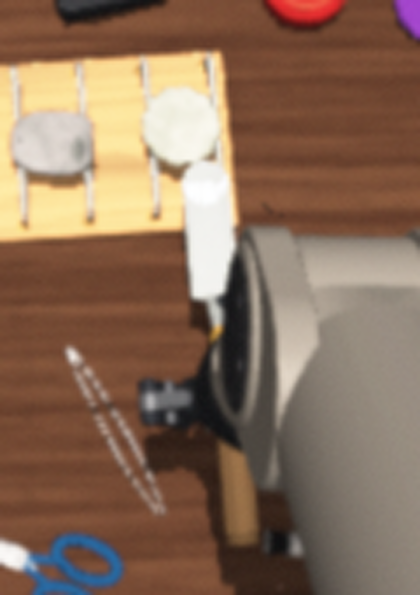

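```bash
python3 - <<'E'
from h import *
m=camera_model("top")
C=lambda u,v:(340+(u+.5)/3.5-.5,160+(v+.5)/3.5-.5)
for q in [(205,163),(209,210),(211,280)]: print("blade",pt(m,*C(*q),.0813).round(4))
for q in [(143,60),(156,215),(209,55),(221,200)]: print("wire",pt(m,*C(*q),.036).round(4))
print("disc",pt(m,*C(181,126),.0435).round(4))
w=np.load("w5.npz");w={k:w[k] for k in w}
for q in [(329,137),(329,30)]: print("wr blade",pt(w,*q,.0813).round(4))
E
```

```text
blade [ 0.6039 -0.1188  0.0813]
blade [ 0.5733 -0.1195  0.0813]
blade [ 0.5283 -0.1182  0.0813]
wire [ 0.6875 -0.0885  0.036 ]
wire [ 0.5808 -0.0916  0.036 ]
wire [ 0.6897 -0.133   0.036 ]
wire [ 0.5896 -0.135   0.036 ]
disc [ 0.6389 -0.1103  0.0435]
wr blade [ 0.518  -0.1201  0.0813]
wr blade [ 0.5586 -0.1189  0.0813]
```

>>> {"method": "apply_moves", "body": {"deltas": [{"xyz": [-0.002, 0.002, -0.012], "turn": 0.001}, {"xyz": [0, 0.0015, -0.014], "turn": 0}, {"xyz": [0, 0, -0.01], "turn": 0}, {"xyz": [0, 0, 0], "turn": 0}, {"xyz": [0, 0, 0], "turn": 0}]}}

```text
clock: 5.0
tcp_pos: [0.4399, -0.1171, 0.2268]
orientation: [-3.141, -0.047, 0.002]
contact_force: [-0.7, -0.0, -1.5]
grip_width: 0.0162
```

```bash
python3 - <<'E'
from h import *
st(); m,f=shot("top","t6"); 
cv2.imwrite("pics/t6a.png",cv2.resize(f[170:260,350:430],None,fx=6.5,fy=6.5,interpolation=cv2.INTER_CUBIC))
m,f=shot("scene","s6"); 
cv2.imwrite("pics/s6a.png",cv2.resize(f[150:270,270:430],None,fx=5,fy=5,interpolation=cv2.INTER_CUBIC))
st()
E
```

```text
t 5.0 tcp [ 0.4399 -0.1171  0.2268] yaw x 1.71 tilt z [-1.4e-03  1.0e-04 -1.0e+00] F [-0.71 -0.04 -1.48] w 0.0162
t 5.1 tcp [ 0.4402 -0.117   0.2276] yaw x 1.72 tilt z [ 6.e-04 -2.e-04 -1.e+00] F [-0.73  0.1  -1.26] w 0.016
```

View pics/t6a.png

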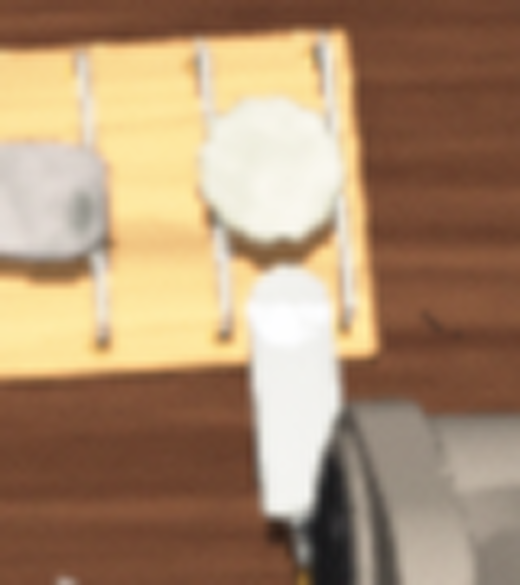

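View pics/s6a.png

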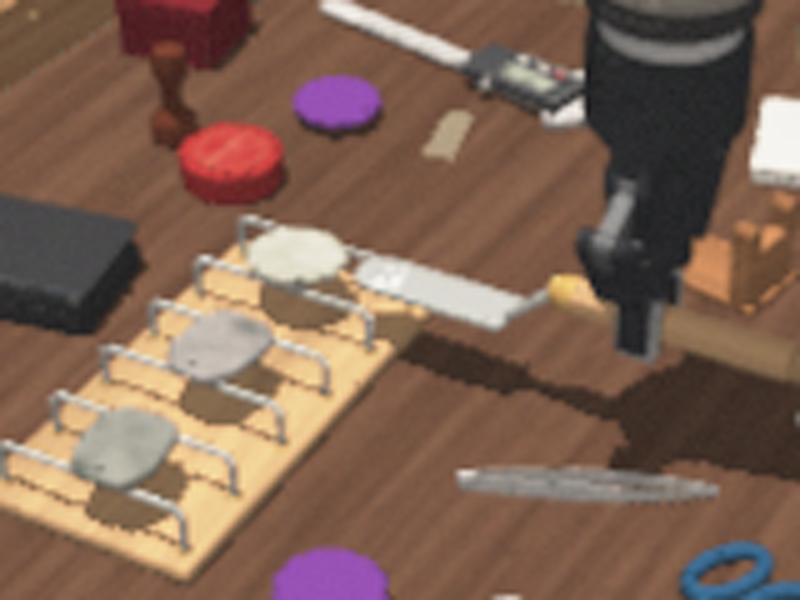

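>>> {"method": "apply_moves", "body": {"deltas": [{"xyz": [0, 0.0015, -0.01], "turn": 0}, {"xyz": [0, 0, -0.0095], "turn": 0}, {"xyz": [0, 0, 0], "turn": 0}, {"xyz": [0.01, 0.0003, 0], "turn": 0}, {"xyz": [0.015, 0.0004, 0], "turn": 0}, {"xyz": [0.015, 0.0005, 0], "turn": 0}, {"xyz": [0.015, 0.0004, 0], "turn": 0}, {"xyz": [0.011, 0.0003, 0], "turn": 0}, {"xyz": [0.005, 0.0002, 0], "turn": 0}, {"xyz": [0, 0, 0], "turn": 0}, {"xyz": [0, 0, 0], "turn": 0}]}}

```text
clock: 6.02
tcp_pos: [0.5106, -0.113, 0.2075]
orientation: [3.141, 0.048, -0.001]
contact_force: [-0.6, -0.7, -1.6]
grip_width: 0.016
```

```bash
python3 - <<'E'
from h import *
st(); m,f=shot("top","t7"); 
cv2.imwrite("pics/t7a.png",cv2.resize(f[170:260,350:430],None,fx=6.5,fy=6.5,interpolation=cv2.INTER_CUBIC))
m,f=shot("scene","s7"); 
cv2.imwrite("pics/s7a.png",cv2.resize(f[150:270,270:430],None,fx=5,fy=5,interpolation=cv2.INTER_CUBIC))
st()
E
```

```text
t 6.02 tcp [ 0.5106 -0.113   0.2075] yaw x 1.76 tilt z [-8.e-04 -0.e+00 -1.e+00] F [-0.61 -0.74 -1.65] w 0.016
t 6.12 tcp [ 0.51   -0.1131  0.2075] yaw x 1.75 tilt z [-1.3e-03 -1.0e-04 -1.0e+00] F [-0.24  0.78 -0.52] w 0.016
```

View pics/t7a.png

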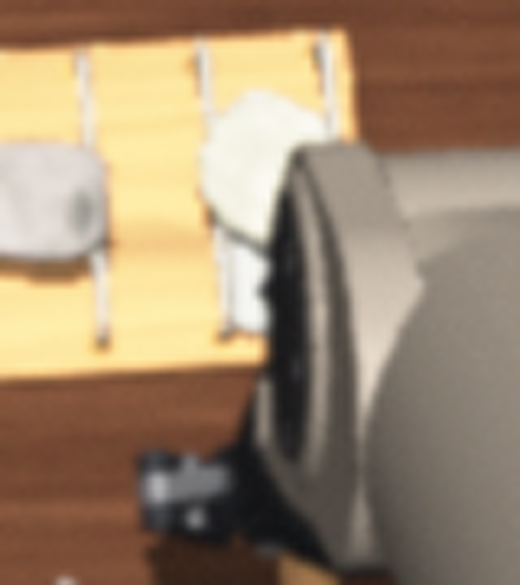

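View pics/s7a.png

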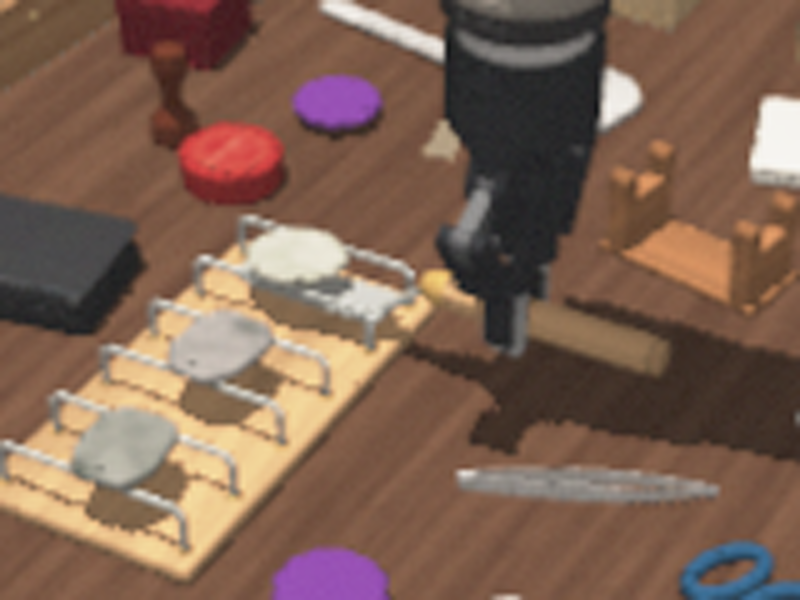

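>>> {"method": "apply_moves", "body": {"deltas": [{"xyz": [0, -0.0015, 0.002], "turn": 0}, {"xyz": [0, 0, 0.002], "turn": 0}, {"xyz": [0, 0, 0.002], "turn": 0}, {"xyz": [0, 0, 0.003], "turn": 0}, {"xyz": [0, 0, 0.005], "turn": 0}, {"xyz": [0, 0, 0.006], "turn": 0}, {"xyz": [0, 0, 0.006], "turn": 0}, {"xyz": [0, 0, 0.006], "turn": 0}, {"xyz": [0, 0, 0.004], "turn": 0}, {"xyz": [0, 0, 0.002], "turn": 0}, {"xyz": [0, 0, 0], "turn": 0}]}}

```text
clock: 7.03
tcp_pos: [0.5111, -0.1145, 0.2464]
orientation: [3.141, 0.048, 0.002]
contact_force: [0.5, 1.0, -1.9]
grip_width: 0.0161
```

```bash
python3 - <<'E'
from h import *
st(); m,f=shot("scene","s8"); 
cv2.imwrite("pics/s8a.png",cv2.resize(f[130:250,270:430],None,fx=5,fy=5,interpolation=cv2.INTER_CUBIC))
m,f=shot("wrist","w8"); np.savez("w8.npz",**m)
st()
E
```

```text
t 7.03 tcp [ 0.5111 -0.1145  0.2464] yaw x 1.77 tilt z [ 1.1e-03 -2.0e-04 -1.0e+00] F [ 0.51  1.02 -1.92] w 0.0161
t 7.13 tcp [ 0.5108 -0.1145  0.2457] yaw x 1.76 tilt z [-1.e-04 -0.e+00 -1.e+00] F [ 0.61 -0.68 -0.06] w 0.0161
```

View pics/s8a.png

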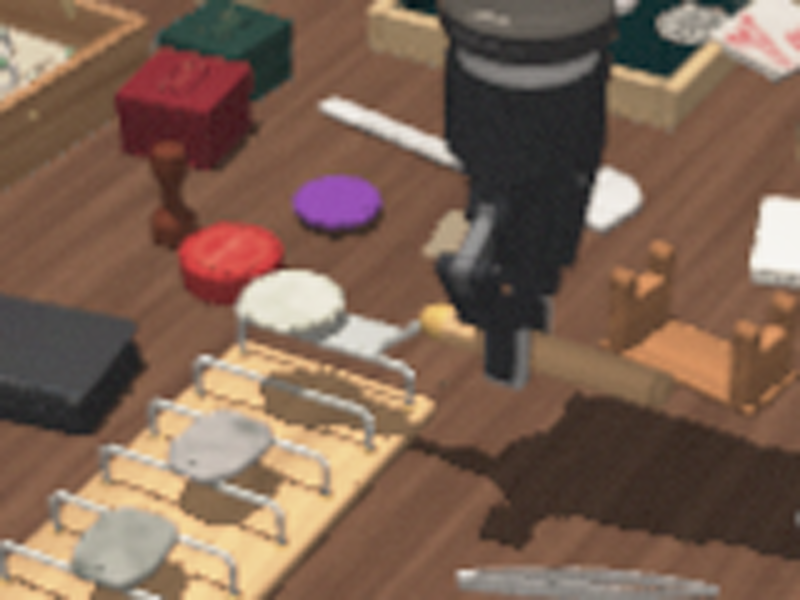

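View pics/w8.png

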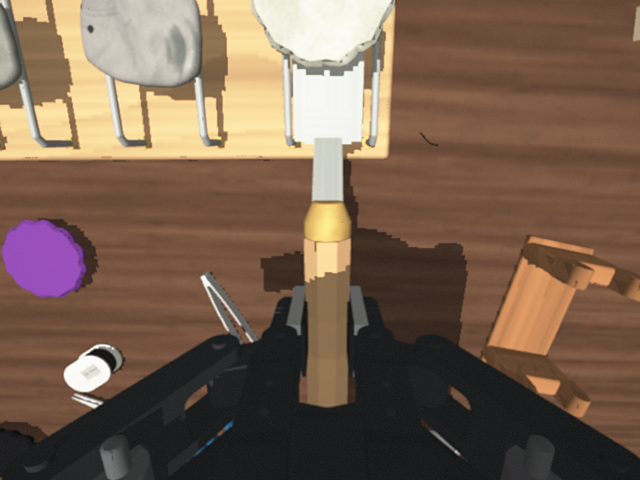

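>>> {"method": "apply_moves", "body": {"deltas": [{"xyz": [0, 0.004, 0.004], "turn": 0}, {"xyz": [0, 0.008, 0.006], "turn": 0}, {"xyz": [-0.001, 0.012, 0.006], "turn": 0.0015}, {"xyz": [-0.001, 0.016, 0.004], "turn": 0.003}, {"xyz": [-0.002, 0.02, 0.002], "turn": 0.004}, {"xyz": [-0.002, 0.024, 0], "turn": 0.004}, {"xyz": [-0.002, 0.024, 0], "turn": 0.004}, {"xyz": [-0.002, 0.024, 0], "turn": 0.004}, {"xyz": [-0.002, 0.024, 0], "turn": 0.004}, {"xyz": [-0.002, 0.024, 0], "turn": 0.004}, {"xyz": [-0.002, 0.024, 0], "turn": 0.004}, {"xyz": [-0.002, 0.024, 0], "turn": 0.004}]}}

```text
clock: 8.13
tcp_pos: [0.4922, 0.116, 0.2684]
orientation: [-3.139, -0.108, -0.001]
contact_force: [0.4, 0.5, -1.4]
grip_width: 0.0161
```

>>> {"method": "apply_moves", "body": {"deltas": [{"xyz": [-0.002, 0.024, 0], "turn": 0.004}, {"xyz": [-0.002, 0.024, 0], "turn": 0.004}, {"xyz": [-0.002, 0.024, 0], "turn": 0.004}, {"xyz": [-0.001, 0.02, 0], "turn": 0.002}, {"xyz": [-0.001, 0.018, 0], "turn": 0.001}, {"xyz": [0, 0.016, 0], "turn": 0}, {"xyz": [0, 0.012, 0], "turn": 0}, {"xyz": [0, 0.008, 0], "turn": 0}, {"xyz": [0, 0.005, 0], "turn": 0}, {"xyz": [0, 0.003, 0], "turn": 0}, {"xyz": [0, 0, 0], "turn": 0}, {"xyz": [0, 0, 0], "turn": 0}]}}

```text
clock: 9.13
tcp_pos: [0.485, 0.2667, 0.2676]
orientation: [3.138, 0.128, -0.0]
contact_force: [0.3, -0.2, -1.0]
grip_width: 0.0161
```

```bash
python3 - <<'E'
from h import *
st(); m,f=shot("scene","s9"); 
cv2.imwrite("pics/s9a.png",cv2.resize(f[230:390,140:340],None,fx=4,fy=3.75,interpolation=cv2.INTER_CUBIC))
m,f=shot("wrist","w9"); np.savez("w9.npz",**m)
m,f=shot("top","t9"); 
cv2.imwrite("pics/t9a.png",cv2.resize(f[140:280,140:300],None,fx=4,fy=4,interpolation=cv2.INTER_CUBIC))
st()
E
```

```text
t 9.13 tcp [0.485  0.2667 0.2676] yaw x 4.66 tilt z [-2.e-04 -7.e-04 -1.e+00] F [ 0.29 -0.16 -1.05] w 0.0161
t 9.28 tcp [0.4851 0.2665 0.2676] yaw x 4.64 tilt z [-2.e-04 -6.e-04 -1.e+00] F [-0.64 -0.03 -1.02] w 0.0164
```

View pics/s9a.png

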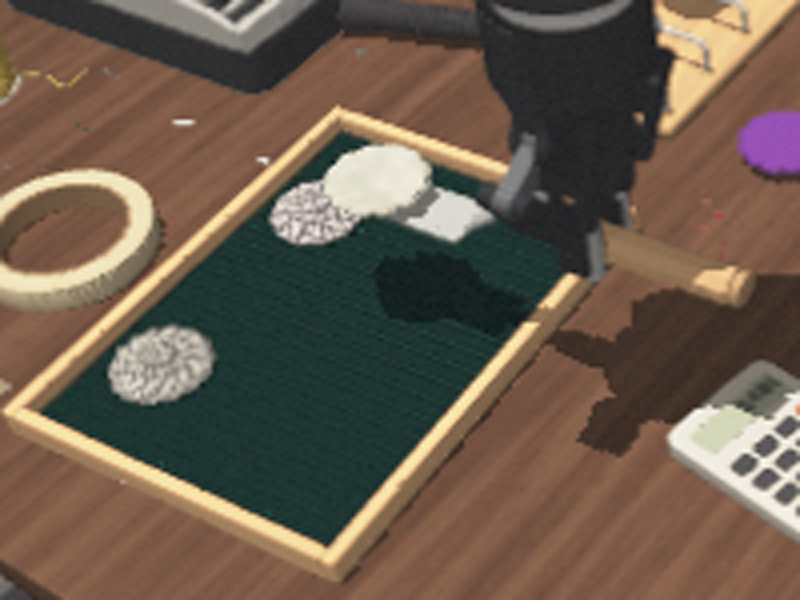

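View pics/w9.png

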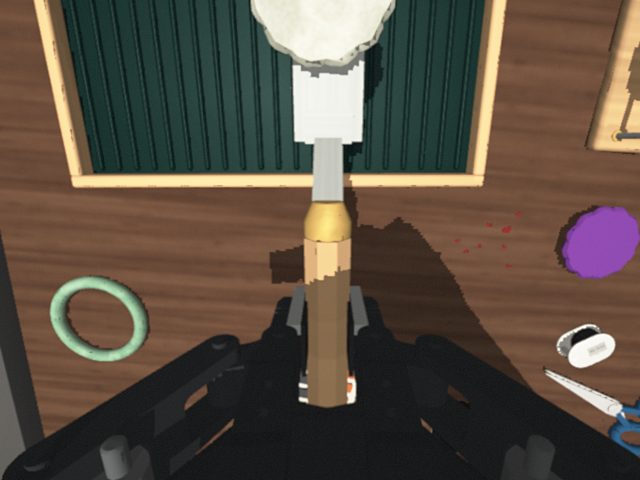

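View pics/t9a.png

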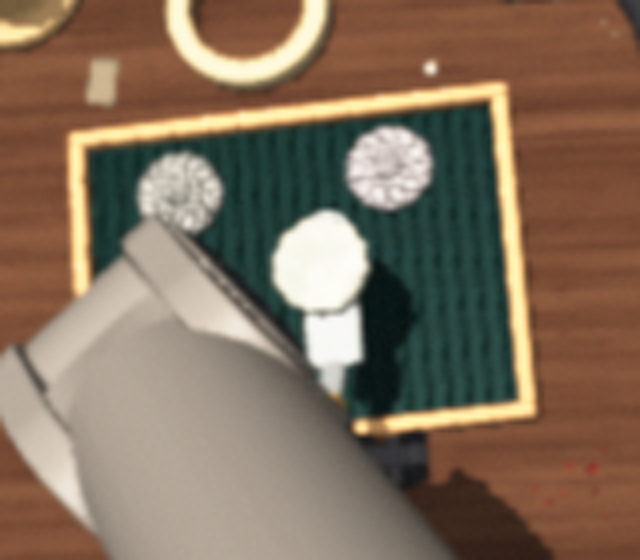

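```bash
python3 - <<'E'
from h import *
m=camera_model("top")
C=lambda u,v:(140+(u+.5)/4-.5,140+(v+.5)/4-.5)
p=pt(m,*C(321,262),.097);print("disc",p.round(4))
o,R=st(); d=p-o["tcp_pos"];d[2]=0
print("disc in tool x,y(left)",d@R[:,0], -d@R[:,1])
w=np.load("w9.npz");w={k:w[k] for k in w}
for n,q in [("wall in L",(75,172)),("wall front bottom L",(75,187)),("wall frontR",(483,185)),("wall in R",(470,173)),("inner wall @sp",(329,175)),("outer top",(329,181))]:
    p=pt(w,*q,.018);d=p-o["tcp_pos"];d[2]=0;print(n,p.round(4),d@R[:,0],-d@R[:,1])
E
```

```text
disc [0.6151 0.2769 0.097 ]
t 9.28 tcp [0.4851 0.2665 0.2676] yaw x 4.64 tilt z [-2.e-04 -6.e-04 -1.e+00] F [-0.64 -0.03 -1.02] w 0.0164
disc in tool x,y(left) 0.13041426400695422 -0.00015522023602151502
wall in L [0.5265 0.433  0.018 ] 0.054722186942973296 0.16255506309445955
wall front bottom L [0.5167 0.4343 0.018 ] 0.04505423351700719 0.1646381539787206
wall frontR [0.5396 0.1685 0.018 ] 0.04643102894868098 -0.10217427485955455
wall in R [0.5465 0.1785 0.018 ] 0.05410884909530444 -0.0926956586878865
inner wall @sp [0.5377 0.2691 0.018 ] 0.052643500842339 -0.0017143349690855977
outer top [0.5339 0.2688 0.018 ] 0.048809053436611946 -0.0017253262092338363
```

>>> {"method": "apply_moves", "body": {"deltas": [{"xyz": [0, 0.003, -0.004], "turn": 0}, {"xyz": [-0.0005, 0.006, -0.008], "turn": 0}, {"xyz": [-0.0005, 0.008, -0.012], "turn": 0}, {"xyz": [-0.001, 0.009, -0.013], "turn": 0}, {"xyz": [-0.001, 0.008, -0.013], "turn": 0}, {"xyz": [-0.0005, 0.006, -0.01], "turn": 0}, {"xyz": [-0.0005, 0.003, -0.007], "turn": 0}, {"xyz": [0, 0.002, -0.004], "turn": 0}, {"xyz": [0, 0, -0.002], "turn": 0}, {"xyz": [0, 0, -0.0006], "turn": 0}, {"xyz": [0, 0, 0], "turn": 0}]}}

```text
clock: 10.2
tcp_pos: [0.4812, 0.3121, 0.1943]
orientation: [3.139, 0.128, 0.001]
contact_force: [-0.2, -0.4, -0.4]
grip_width: 0.016
```

```bash
python3 - <<'E'
from h import *
st(); m,f=shot("scene","s10"); 
cv2.imwrite("pics/s10a.png",cv2.resize(f[230:390,140:340],None,fx=4,fy=3.75,interpolation=cv2.INTER_CUBIC))
m,f=shot("wrist","w10"); np.savez("w10.npz",**m)
st()
E
```

```text
t 10.2 tcp [0.4812 0.3121 0.1943] yaw x 4.68 tilt z [ 4.e-04 -2.e-04 -1.e+00] F [-0.19 -0.44 -0.38] w 0.016
t 10.3 tcp [0.4813 0.3122 0.1947] yaw x 4.67 tilt z [ 9.e-04  3.e-04 -1.e+00] F [-1.04 -0.13 -1.65] w 0.0159
```

View pics/s10a.png

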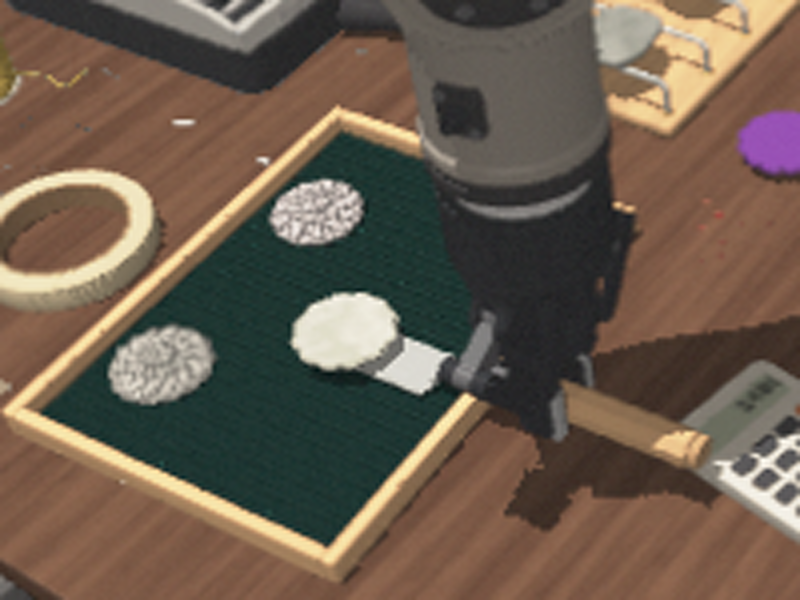

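View pics/w10.png

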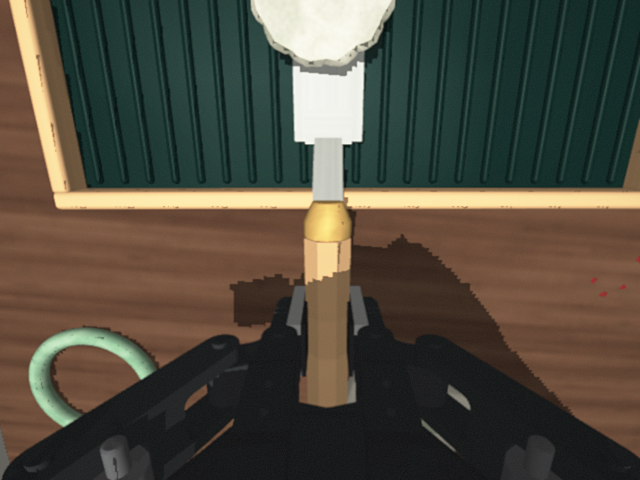

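>>> {"method": "apply_moves", "body": {"deltas": [{"xyz": [0.0025, -0.03, 0], "turn": 0}, {"xyz": [0.002, -0.024, 0], "turn": 0}, {"xyz": [0.0015, -0.018, 0], "turn": 0}, {"xyz": [0.001, -0.012, 0], "turn": 0}, {"xyz": [0.0005, -0.007, 0], "turn": 0}, {"xyz": [0, -0.003, 0], "turn": 0}, {"xyz": [0, 0, 0], "turn": 0}]}}

```text
clock: 10.88
tcp_pos: [0.4885, 0.2185, 0.1944]
orientation: [-3.138, -0.129, -0.001]
contact_force: [0.2, 0.3, -0.9]
grip_width: 0.0159
```

```bash
python3 - <<'E'
from h import *
st(); m,f=shot("scene","s11"); 
cv2.imwrite("pics/s11a.png",cv2.resize(f[230:390,140:340],None,fx=4,fy=3.75,interpolation=cv2.INTER_CUBIC))
m,f=shot("wrist","w11"); np.savez("w11.npz",**m)
st()
E
```

```text
t 10.88 tcp [0.4885 0.2185 0.1944] yaw x 4.69 tilt z [ 5.e-04  5.e-04 -1.e+00] F [ 0.24  0.25 -0.9 ] w 0.0159
t 10.98 tcp [0.4883 0.2197 0.1943] yaw x 4.79 tilt z [ 5.0e-04  1.2e-03 -1.0e+00] F [ 0.94 -0.17 -0.54] w 0.0164
```

View pics/s11a.png

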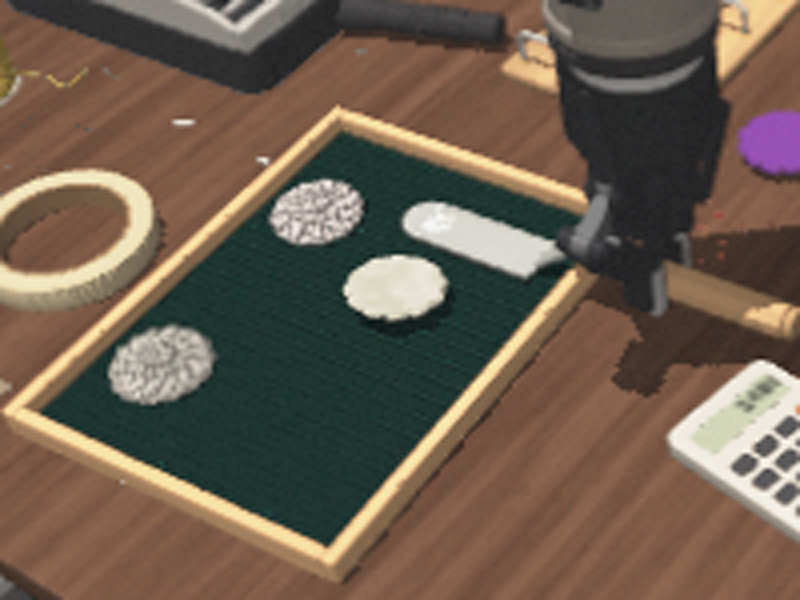

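View pics/w11.png

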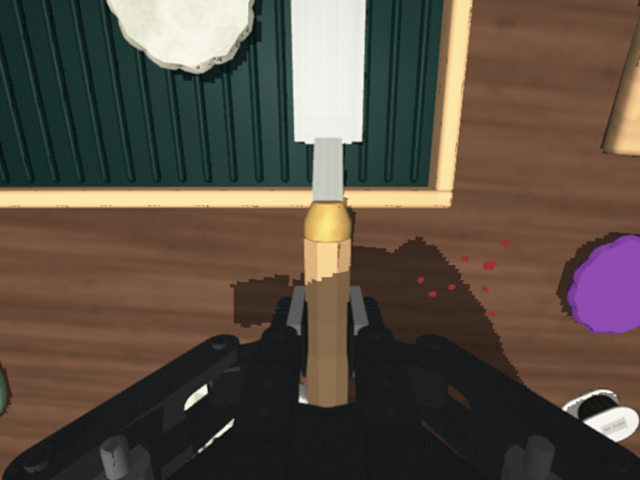

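```bash
python3 - <<'E'
from h import *
m=camera_model("scene")
f=cv2.imread("pics/s11.png").astype(int)
mk=((f[:,:,0]>150)&(f[:,:,1]>150)).astype(np.uint8);s=np.zeros_like(mk);s[295:319,222:256]=1
n,l,sv,c=cv2.connectedComponentsWithStats(mk*s);i=1+sv[1:,4].argmax();print(sv[i],c[i])
q=(140+(396+.5)/4-.5,230+(285+.5)/3.75-.5);print(q)
o,R=st()
for qq in (c[i],q):
    p=pt(m,*qq,.0195);d=p-o["tcp_pos"];d[2]=0;print("disc",p.round(4),"tool x",(d@R[:,0]).round(4),"left",(-d@R[:,1]).round(4))
w=np.load("w11.npz");w={k:w[k] for k in w}
for n,q,z in [("rim L",(107,2),.0195),("rim R",(255,10),.0195),("rim bottom",(192,73),.019),("bladeL",(293,20),.0126),("bladeR",(365,20),.0126),("wallin R",(432,185),.008)]:
    p=pt(w,*q,z);d=p-o["tcp_pos"];d[2]=0;print(n,p.round(4),"tool x",(d@R[:,0]).round(4),"left",(-d@R[:,1]).round(4))
E
```

```text
[226 298  25  17 323] [238.29102167 306.03095975]
(238.625, 305.6333333333333)
t 10.98 tcp [0.4883 0.2197 0.1943] yaw x 4.79 tilt z [ 5.0e-04  1.2e-03 -1.0e+00] F [ 0.94 -0.17 -0.54] w 0.0164
disc [0.6089 0.2864 0.0195] tool x 0.1257 left 0.0564
disc [0.609  0.2852 0.0195] tool x 0.1257 left 0.0552
rim L [0.6053 0.3115 0.0195] tool x 0.1243 left 0.0817
rim R [0.6069 0.2562 0.0195] tool x 0.1213 left 0.0265
rim bottom [0.5835 0.2805 0.019 ] tool x 0.0999 left 0.0526
bladeL [0.6068 0.2426 0.0126] tool x 0.12 left 0.0129
bladeR [0.6092 0.2143 0.0126] tool x 0.12 left -0.0154
wallin R [0.5469 0.1754 0.008 ] tool x 0.0547 left -0.0491
```

>>> {"method": "apply_moves", "body": {"deltas": [{"xyz": [0, 0, -0.001], "turn": 0}, {"xyz": [0, 0, -0.001], "turn": 0}, {"xyz": [0, 0, 0], "turn": 0}, {"xyz": [0, 0, 0], "turn": 0}]}}

```text
clock: 11.32
tcp_pos: [0.4883, 0.219, 0.192]
orientation: [-3.139, -0.13, 0.0]
contact_force: [0.3, -0.9, -0.9]
grip_width: 0.0164
```

```bash
python3 - <<'E'
from h import *
st(); m,f=shot("scene","s12"); 
cv2.imwrite("pics/s12a.png",cv2.resize(f[250:350,200:300],None,fx=6,fy=6,interpolation=cv2.INTER_CUBIC))
st()
E
```

```text
t 11.32 tcp [0.4883 0.219  0.192 ] yaw x 4.76 tilt z [-1.e-04  2.e-04 -1.e+00] F [ 0.29 -0.93 -0.87] w 0.0164
t 11.37 tcp [0.4883 0.2188 0.192 ] yaw x 4.74 tilt z [-1.e-04  1.e-04 -1.e+00] F [-0.58 -0.58 -0.03] w 0.0159
```

View pics/s12a.png

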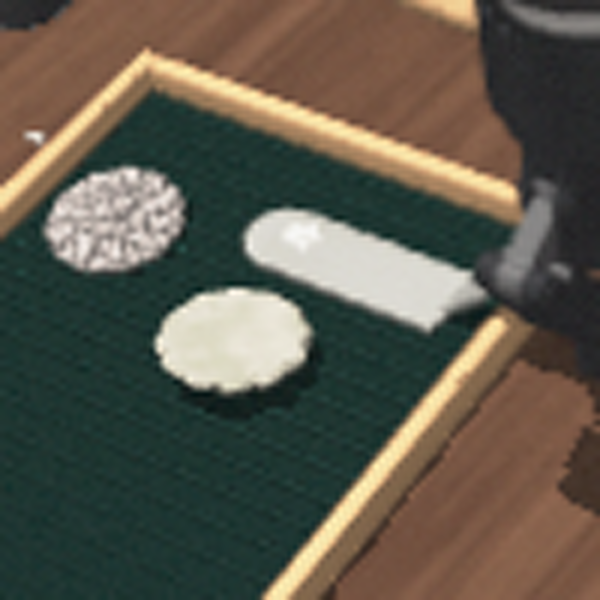

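>>> {"method": "apply_moves", "body": {"deltas": [{"xyz": [-0.0005, 0.006, 0], "turn": 0}, {"xyz": [-0.0007, 0.008, 0], "turn": 0}, {"xyz": [-0.0005, 0.006, 0], "turn": 0}, {"xyz": [-0.0003, 0.004, 0], "turn": 0}, {"xyz": [0, 0, 0], "turn": 0}, {"xyz": [0, 0, 0], "turn": 0}]}}

```text
clock: 11.87
tcp_pos: [0.4862, 0.243, 0.1921]
orientation: [-3.139, -0.131, -0.0]
contact_force: [0.2, -0.3, -1.2]
grip_width: 0.016
```

```bash
python3 - <<'E'
from h import *
st(); m,f=shot("scene","s13"); 
cv2.imwrite("pics/s13a.png",cv2.resize(f[250:350,200:300],None,fx=6,fy=6,interpolation=cv2.INTER_CUBIC))
m,f=shot("wrist","w13"); np.savez("w13.npz",**m)
cv2.imwrite("pics/w13a.png",f[:260,60:460])
st()
E
```

```text
t 11.87 tcp [0.4862 0.243  0.1921] yaw x 4.77 tilt z [ 0.e+00  1.e-04 -1.e+00] F [ 0.18 -0.33 -1.24] w 0.016
t 11.97 tcp [0.4864 0.2423 0.192 ] yaw x 4.71 tilt z [-0.e+00 -4.e-04 -1.e+00] F [-0.37  0.31 -1.28] w 0.0159
```

View pics/s13a.png

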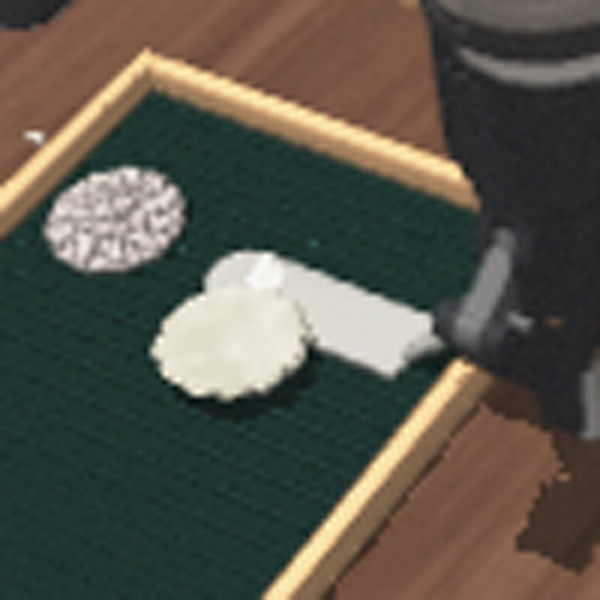

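View pics/w13a.png

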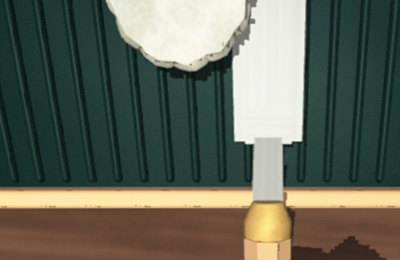

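>>> {"method": "apply_moves", "body": {"deltas": [{"xyz": [0, 0.0005, 0.003], "turn": 0}, {"xyz": [-0.0001, 0.001, 0.004], "turn": 0}, {"xyz": [-0.0001, 0.0015, 0.005], "turn": 0}, {"xyz": [-0.0001, 0.0015, 0.005], "turn": 0}, {"xyz": [-0.0001, 0.0015, 0.003], "turn": 0}, {"xyz": [0, 0, 0], "turn": 0}]}}

```text
clock: 12.47
tcp_pos: [0.4863, 0.2491, 0.2132]
orientation: [-3.138, -0.13, -0.003]
contact_force: [0.8, -0.1, -1.1]
grip_width: 0.0162
```

```bash
cat > look.py <<'E'
import sys
from h import *
k=sys.argv[1]
st(); m,f=shot("scene","s"+k); 
a=cv2.resize(f[250:350,200:300],None,fx=4,fy=4,interpolation=cv2.INTER_CUBIC)
m,g=shot("wrist","w"+k); np.savez("w"+k+".npz",**m)
b=g[:300,60:460]
c=np.zeros((400,800,3),np.uint8);c[:,:400]=a;c[:300,400:]=b
cv2.imwrite("pics/c"+k+".png",c); st()
E
python3 look.py 14
```

```text
t 12.47 tcp [0.4863 0.2491 0.2132] yaw x 4.73 tilt z [ 0.0017  0.0012 -1.    ] F [ 0.79 -0.13 -1.09] w 0.0162
t 12.57 tcp [0.486  0.2486 0.2124] yaw x 4.72 tilt z [ 5.e-04  2.e-04 -1.e+00] F [-0.57  0.3  -1.92] w 0.016
```

View pics/c14.png

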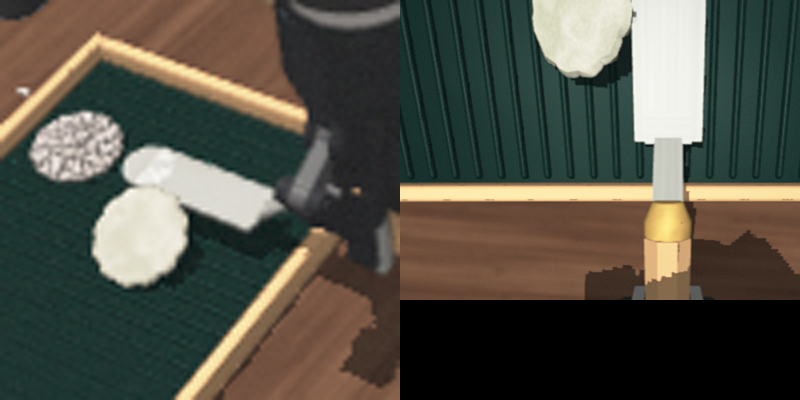

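>>> {"method": "apply_moves", "body": {"deltas": [{"xyz": [-0.0002, 0.002, 0.002], "turn": 0}, {"xyz": [-0.0002, 0.003, 0.003], "turn": 0}, {"xyz": [-0.0002, 0.003, 0.0025], "turn": 0}, {"xyz": [-0.0002, 0.002, 0.001], "turn": 0}, {"xyz": [0, 0, 0], "turn": 0}]}}

```text
clock: 12.98
tcp_pos: [0.4853, 0.2591, 0.221]
orientation: [-3.138, -0.13, -0.001]
contact_force: [1.1, -1.5, 0.1]
grip_width: 0.0158
```

```bash
python3 look.py 15
```

```text
t 12.98 tcp [0.4853 0.2591 0.221 ] yaw x 4.74 tilt z [ 8.e-04  6.e-04 -1.e+00] F [ 1.07 -1.53  0.12] w 0.0158
t 13.08 tcp [0.4852 0.2585 0.2207] yaw x 4.72 tilt z [ 2.e-04 -0.e+00 -1.e+00] F [-0.29 -0.12  0.26] w 0.0159
```

View pics/c15.png

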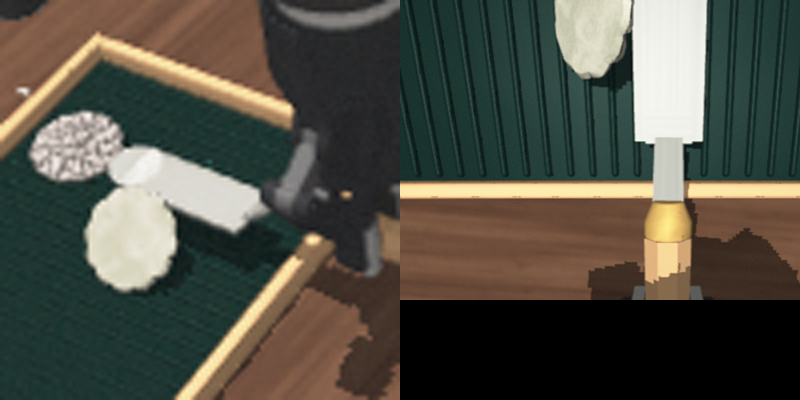

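>>> {"method": "apply_moves", "body": {"deltas": [{"xyz": [-0.0002, 0.002, 0.001], "turn": 0}, {"xyz": [-0.0002, 0.003, 0.001], "turn": 0}, {"xyz": [-0.0002, 0.002, 0.001], "turn": 0}, {"xyz": [0, 0, 0], "turn": 0}]}}

```text
clock: 13.42
tcp_pos: [0.4844, 0.2664, 0.2239]
orientation: [-3.138, -0.131, -0.001]
contact_force: [0.5, 0.2, -0.4]
grip_width: 0.0159
```

```bash
python3 look.py 16
```

```text
t 13.42 tcp [0.4844 0.2664 0.2239] yaw x 4.78 tilt z [ 3.e-04  9.e-04 -1.e+00] F [ 0.48  0.19 -0.45] w 0.0159
t 13.52 tcp [0.4844 0.2658 0.2236] yaw x 4.75 tilt z [-1.e-04  2.e-04 -1.e+00] F [-0.04  0.3  -0.32] w 0.0158
```

View pics/c16.png

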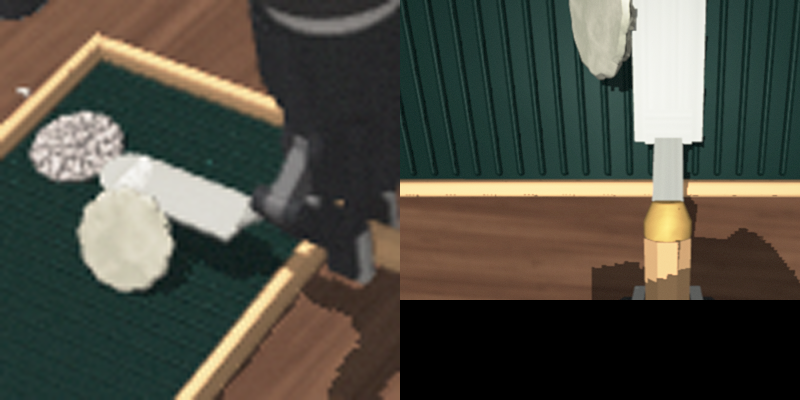

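>>> {"method": "apply_moves", "body": {"deltas": [{"xyz": [-0.0002, 0.002, 0.001], "turn": 0}, {"xyz": [-0.0002, 0.003, 0], "turn": 0}, {"xyz": [-0.0002, 0.003, 0], "turn": 0}, {"xyz": [-0.0001, 0.001, 0], "turn": 0}, {"xyz": [0, 0, 0], "turn": 0}]}}

```text
clock: 13.93
tcp_pos: [0.4838, 0.2751, 0.2246]
orientation: [-3.139, -0.13, -0.0]
contact_force: [0.4, -0.8, -1.1]
grip_width: 0.0163
```

```bash
python3 look.py 17
```

```text
t 13.93 tcp [0.4838 0.2751 0.2246] yaw x 4.75 tilt z [ 1.e-04  4.e-04 -1.e+00] F [ 0.42 -0.84 -1.06] w 0.0163
t 14.03 tcp [0.4838 0.2745 0.2246] yaw x 4.72 tilt z [-1.e-04 -1.e-04 -1.e+00] F [ 0.    0.34 -1.05] w 0.0161
```

View pics/c17.png

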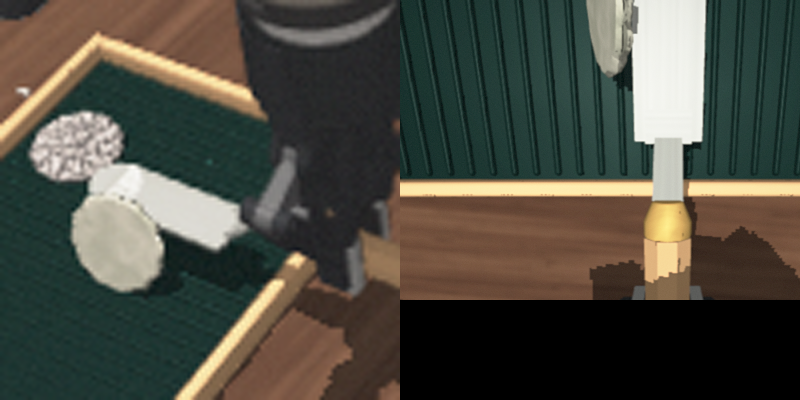

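>>> {"method": "apply_moves", "body": {"deltas": [{"xyz": [-0.0002, 0.002, 0], "turn": 0}, {"xyz": [-0.0002, 0.0025, 0], "turn": 0}, {"xyz": [-0.0002, 0.0025, 0], "turn": 0}, {"xyz": [-0.0001, 0.001, 0], "turn": 0}, {"xyz": [0, 0, 0], "turn": 0}]}}

```text
clock: 14.45
tcp_pos: [0.4831, 0.283, 0.2246]
orientation: [-3.139, -0.13, -0.0]
contact_force: [0.3, -0.8, -0.8]
grip_width: 0.0161
```

```bash
python3 look.py 18
```

```text
t 14.45 tcp [0.4831 0.283  0.2246] yaw x 4.75 tilt z [ 0.e+00  3.e-04 -1.e+00] F [ 0.26 -0.75 -0.84] w 0.0161
t 14.55 tcp [0.4832 0.2825 0.2246] yaw x 4.72 tilt z [-0.e+00 -1.e-04 -1.e+00] F [-0.21 -0.53 -0.27] w 0.0162
```

View pics/c18.png

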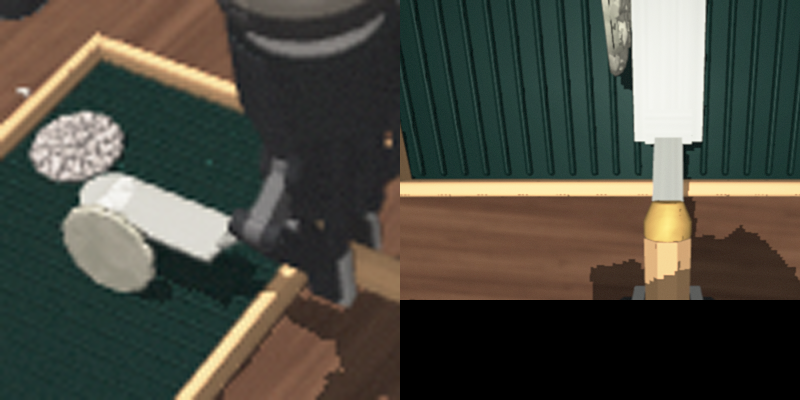

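>>> {"method": "apply_moves", "body": {"deltas": [{"xyz": [-0.0001, 0.0015, 0], "turn": 0}, {"xyz": [-0.0001, 0.0015, 0], "turn": 0}, {"xyz": [-0.0001, 0.0015, 0], "turn": 0}, {"xyz": [0, 0, 0], "turn": 0}, {"xyz": [0, 0, 0], "turn": 0}]}}

```text
clock: 14.97
tcp_pos: [0.4829, 0.2871, 0.2246]
orientation: [-3.139, -0.13, -0.0]
contact_force: [-0.4, 0.9, -1.3]
grip_width: 0.0163
```

```bash
python3 look.py 19
```

```text
t 14.97 tcp [0.4829 0.2871 0.2246] yaw x 4.73 tilt z [ 0.  0. -1.] F [-0.43  0.86 -1.29] w 0.0163
t 15.07 tcp [0.4829 0.2869 0.2246] yaw x 4.71 tilt z [-0.e+00 -1.e-04 -1.e+00] F [ 0.18 -0.54 -0.91] w 0.0158
```

View pics/c19.png

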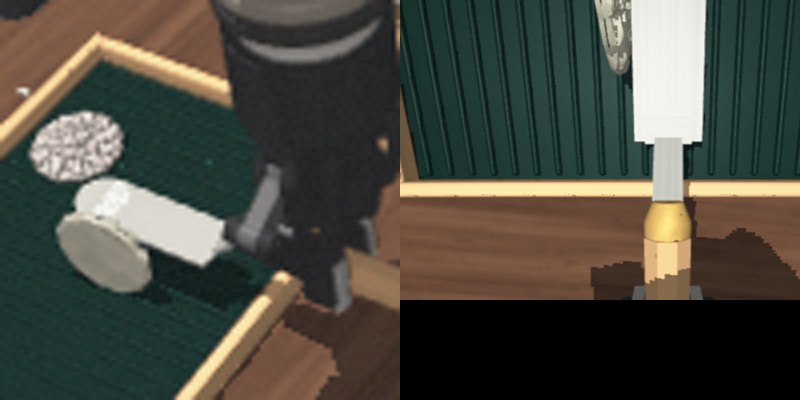

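>>> {"method": "apply_moves", "body": {"deltas": [{"xyz": [-0.0001, 0.001, 0], "turn": 0}, {"xyz": [-0.0001, 0.001, 0], "turn": 0}, {"xyz": [-0.0001, 0.001, 0], "turn": 0}, {"xyz": [0, 0, 0], "turn": 0}, {"xyz": [0, 0, 0], "turn": 0}]}}

```text
clock: 15.48
tcp_pos: [0.4826, 0.2901, 0.2246]
orientation: [-3.139, -0.129, 0.0]
contact_force: [-0.4, -0.1, -0.8]
grip_width: 0.0165
```

```bash
python3 look.py 20
```

```text
t 15.48 tcp [0.4826 0.2901 0.2246] yaw x 4.72 tilt z [-0.  0. -1.] F [-0.39 -0.09 -0.8 ] w 0.0165
t 15.58 tcp [0.4826 0.2899 0.2246] yaw x 4.71 tilt z [ 0.e+00 -1.e-04 -1.e+00] F [ 0.17 -0.14 -0.95] w 0.0162
```

View pics/c20.png

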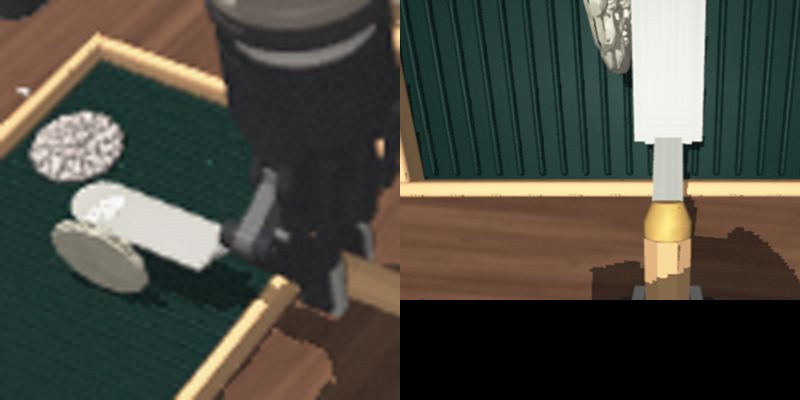

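>>> {"method": "apply_moves", "body": {"deltas": [{"xyz": [-0.0001, 0.001, 0], "turn": 0}, {"xyz": [-0.0001, 0.001, 0], "turn": 0}, {"xyz": [0, 0, 0], "turn": 0}, {"xyz": [0, 0, 0], "turn": 0}, {"xyz": [0, 0, 0], "turn": 0}]}}

```text
clock: 16.0
tcp_pos: [0.4824, 0.292, 0.2246]
orientation: [3.139, 0.129, 0.0]
contact_force: [-0.2, -0.3, -0.7]
grip_width: 0.0163
```

```bash
python3 look.py 21
```

```text
t 16.0 tcp [0.4824 0.292  0.2246] yaw x 4.72 tilt z [ 0.e+00 -1.e-04 -1.e+00] F [-0.17 -0.33 -0.73] w 0.0163
t 16.1 tcp [0.4824 0.2919 0.2246] yaw x 4.71 tilt z [ 0. -0. -1.] F [ 0.23 -0.35 -0.7 ] w 0.0163
```

View pics/c21.png

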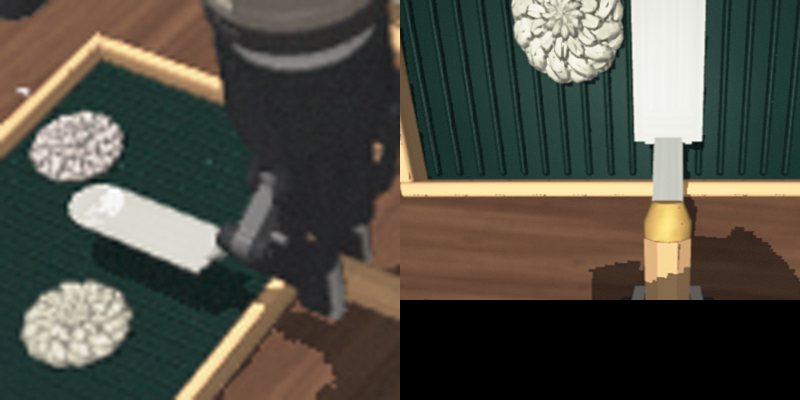

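>>> {"method": "apply_moves", "body": {"deltas": [{"xyz": [0, -0.002, 0.015], "turn": 0}, {"xyz": [0, -0.01, 0.025], "turn": 0}, {"xyz": [0, -0.02, 0.025], "turn": 0}, {"xyz": [0, -0.03, 0.01], "turn": 0}, {"xyz": [0, -0.035, 0], "turn": 0}, {"xyz": [0, -0.038, 0], "turn": 0}, {"xyz": [0, -0.038, 0], "turn": 0}, {"xyz": [0, -0.038, 0], "turn": 0}, {"xyz": [0, -0.038, 0], "turn": 0}, {"xyz": [0, -0.038, 0], "turn": -0.02}, {"xyz": [0, -0.038, 0], "turn": -0.03}, {"xyz": [0, -0.038, 0], "turn": -0.03}]}}

```text
clock: 17.1
tcp_pos: [0.482, -0.0729, 0.2999]
orientation: [3.142, 0.001, 0.001]
contact_force: [-0.1, 0.5, -0.9]
grip_width: 0.0158
```

>>> {"method": "apply_moves", "body": {"deltas": [{"xyz": [0.002, -0.036, 0], "turn": -0.03}, {"xyz": [0.002, -0.034, 0], "turn": -0.03}, {"xyz": [0.002, -0.032, 0], "turn": -0.03}, {"xyz": [0.002, -0.03, 0], "turn": -0.03}, {"xyz": [0.002, -0.026, 0], "turn": -0.03}, {"xyz": [0.002, -0.018, 0], "turn": -0.022}, {"xyz": [0.0006, -0.01, 0], "turn": 0}, {"xyz": [0, -0.005, 0], "turn": 0}, {"xyz": [0, 0, 0], "turn": 0}, {"xyz": [0, 0, 0], "turn": 0}, {"xyz": [0, 0, 0], "turn": 0}]}}

```text
clock: 18.02
tcp_pos: [0.4953, -0.2603, 0.2995]
orientation: [-3.13, 0.262, 0.0]
contact_force: [0.2, 0.4, -1.2]
grip_width: 0.0162
```

```bash
python3 - <<'E'
from h import *
st();m,f=shot("wrist","w22");np.savez("w22.npz",**m);m,f=shot("scene","s22");st()
E
```

```text
t 18.02 tcp [ 0.4953 -0.2603  0.2995] yaw x -9.57 tilt z [-2.e-04  1.e-03 -1.e+00] F [ 0.17  0.41 -1.2 ] w 0.0162
t 18.12 tcp [ 0.4953 -0.2606  0.2996] yaw x -9.59 tilt z [ 0.e+00  6.e-04 -1.e+00] F [-0.25  0.06 -0.9 ] w 0.016
```

View pics/w22.png

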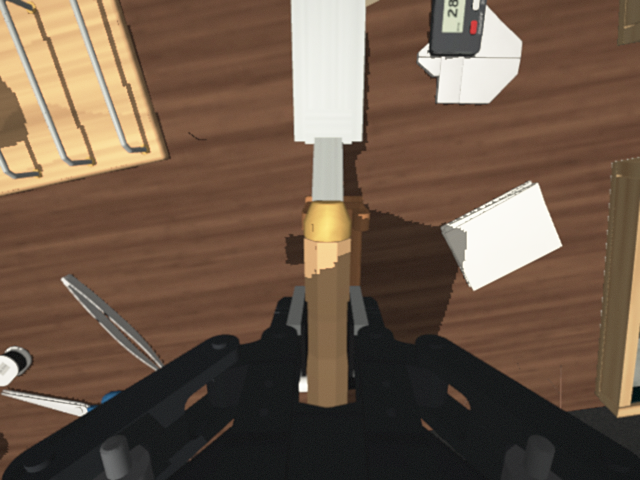

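View pics/s22.png

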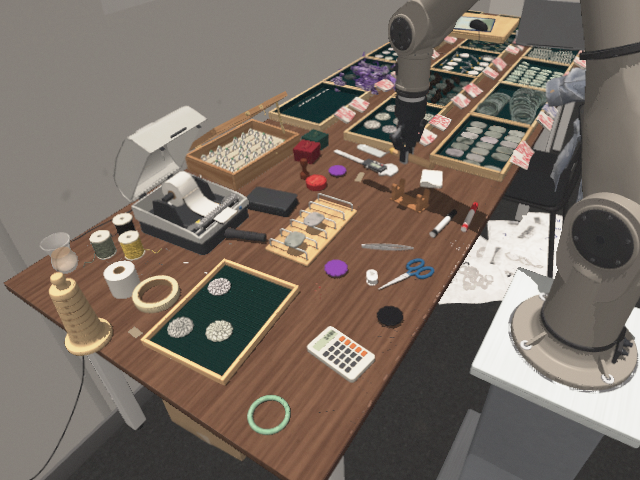

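>>> {"method": "apply_moves", "body": {"deltas": [{"xyz": [-0.0003, -0.0035, -0.01], "turn": -0.002}, {"xyz": [0, 0, -0.02], "turn": 0}, {"xyz": [0, 0, -0.02], "turn": 0}, {"xyz": [0, 0, -0.015], "turn": 0}, {"xyz": [0, 0, -0.008], "turn": 0}, {"xyz": [0, 0, 0], "turn": 0}, {"xyz": [0, 0, 0], "turn": 0}, {"xyz": [0, 0, 0], "turn": 0}]}}

```text
clock: 18.78
tcp_pos: [0.4951, -0.2657, 0.2273]
orientation: [3.13, -0.269, 0.002]
contact_force: [-0.4, 0.4, -1.7]
grip_width: 0.0163
```

```bash
python3 - <<'E'
from h import *
st();m,f=shot("scene","s23");st()
cv2.imwrite("pics/s23a.png",cv2.resize(f[130:230,330:460],None,fx=5,fy=5,interpolation=cv2.INTER_CUBIC))
E
```

```text
t 18.78 tcp [ 0.4951 -0.2657  0.2273] yaw x -9.84 tilt z [ 1.2e-03 -5.0e-04 -1.0e+00] F [-0.39  0.42 -1.67] w 0.0163
t 18.83 tcp [ 0.4952 -0.2657  0.2276] yaw x -9.84 tilt z [ 1.7e-03 -8.0e-04 -1.0e+00] F [ 0.91 -0.16 -1.27] w 0.016
```

View pics/s23a.png

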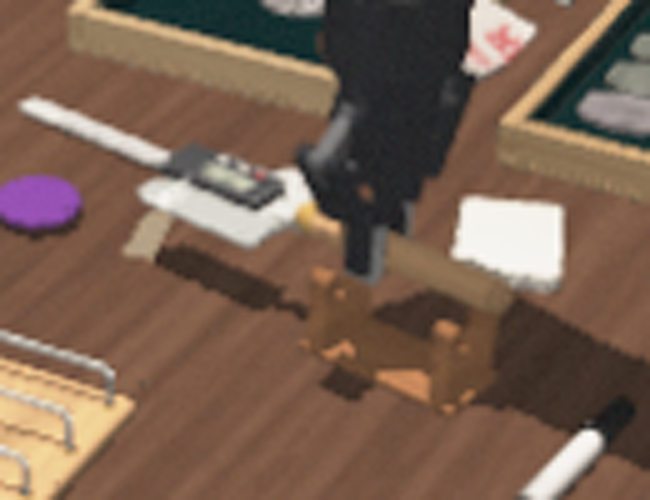

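>>> {"method": "apply_moves", "body": {"deltas": [{"xyz": [0, 0.0014, -0.006], "turn": 0.002}, {"xyz": [0, 0, -0.007], "turn": 0}, {"xyz": [0, 0, -0.006], "turn": 0}, {"xyz": [0, 0, -0.003], "turn": 0}, {"xyz": [0, 0, -0.0013], "turn": 0}, {"xyz": [0, 0, 0], "turn": 0}, {"xyz": [0, 0, 0], "turn": 0}, {"xyz": [0, 0, 0], "turn": 0}]}}

```text
clock: 19.5
tcp_pos: [0.4944, -0.2639, 0.2037]
orientation: [-3.13, 0.266, 0.002]
contact_force: [-4.3, 2.1, 7.8]
grip_width: 0.0159
```

```bash
python3 - <<'E'
from h import *
st();m,f=shot("scene","s24");st()
cv2.imwrite("pics/s24a.png",cv2.resize(f[130:230,330:460],None,fx=5,fy=5,interpolation=cv2.INTER_CUBIC))
E
```

```text
t 19.5 tcp [ 0.4944 -0.2639  0.2037] yaw x -9.73 tilt z [-1.1e-03  5.0e-04 -1.0e+00] F [-4.27  2.08  7.8 ] w 0.0159
t 19.55 tcp [ 0.4944 -0.2639  0.2037] yaw x -9.73 tilt z [-1.1e-03  6.0e-04 -1.0e+00] F [-4.24  1.91  7.78] w 0.016
```

View pics/s24a.png

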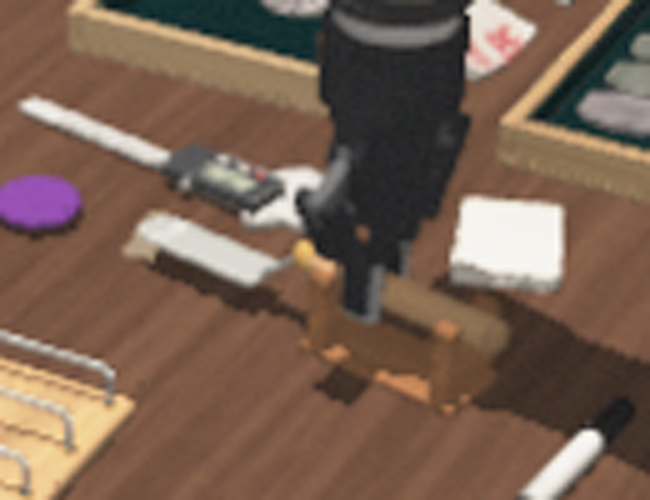

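Same contact force (+7.8 N) as when I gripped it: it is seated. Release.

>>> {"method": "apply_moves", "body": {"deltas": [{"xyz": [0, 0, 0], "turn": 0}, {"xyz": [0, 0, 0], "turn": 0}, {"xyz": [0, 0, 0], "turn": 0}, {"xyz": [0, 0, 0], "turn": 0}, {"xyz": [0, 0, 0], "turn": 0}, {"xyz": [0, 0, 0], "turn": 0}, {"xyz": [0, 0, 0], "turn": 0}], "claw": -1}}

```text
clock: 20.13
tcp_pos: [0.4947, -0.2641, 0.2032]
orientation: [3.13, -0.266, -0.0]
contact_force: [-0.1, -0.1, -0.6]
grip_width: 0.0853
```

>>> {"method": "apply_moves", "body": {"deltas": [{"xyz": [0, 0, 0.015], "turn": 0}, {"xyz": [0, 0, 0.03], "turn": 0}, {"xyz": [0, 0, 0.035], "turn": 0}, {"xyz": [0, 0, 0.035], "turn": 0}, {"xyz": [0, 0, 0.035], "turn": 0}, {"xyz": [0, 0, 0.03], "turn": 0}, {"xyz": [0, 0, 0.02], "turn": 0}, {"xyz": [0, 0, 0], "turn": 0}, {"xyz": [0, 0, 0], "turn": 0}, {"xyz": [0, 0, 0], "turn": 0}]}}

```text
clock: 20.97
tcp_pos: [0.4943, -0.264, 0.4024]
orientation: [-3.13, 0.266, 0.002]
contact_force: [0.1, 0.3, 0.3]
grip_width: 0.0854
```

```bash
python3 - <<'E'
from h import *
st();m,f=shot("wrist","w25");np.savez("w25.npz",**m)
cv2.imwrite("pics/w25a.png",cv2.resize(f[20:310,250:400],None,fx=2,fy=2,interpolation=cv2.INTER_CUBIC))
m,f=shot("top","t25");cv2.imwrite("pics/t25a.png",f[130:290,130:480]); st()
cv2.imwrite("pics/t25a.png",cv2.resize(f[140:270,140:420],None,fx=2.8,fy=2.8,interpolation=cv2.INTER_CUBIC))
E
```

```text
t 20.97 tcp [ 0.4943 -0.264   0.4024] yaw x -9.72 tilt z [-1.3e-03  5.0e-04 -1.0e+00] F [0.06 0.29 0.26] w 0.0854
t 21.07 tcp [ 0.4942 -0.2639  0.4017] yaw x -9.72 tilt z [-0.0026  0.0011 -1.    ] F [-0.68  0.66 -0.78] w 0.0857
```

View pics/w25.png

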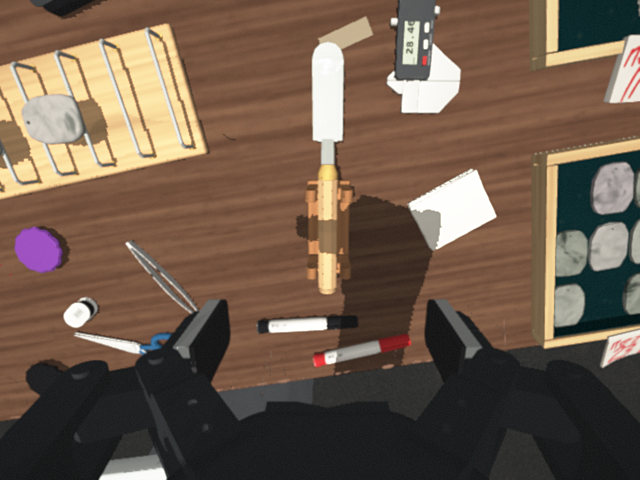

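View pics/t25a.png

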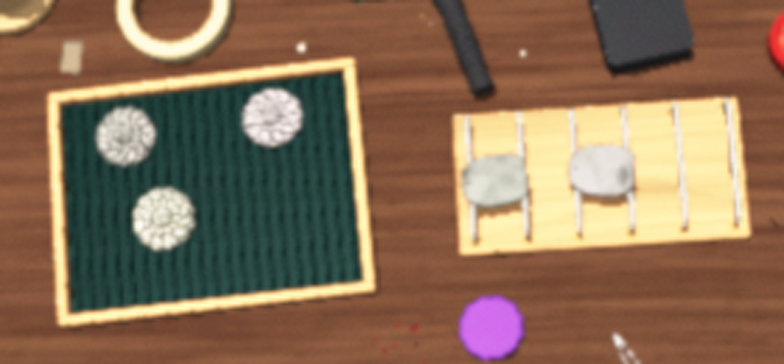

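View pics/w25a.png

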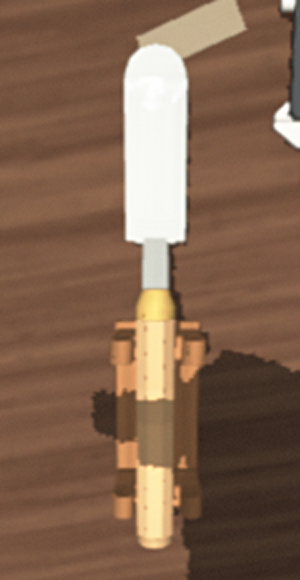

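```bash
python3 - <<'E'
from h import *
m=dict(np.load("w25.npz"));A=lambda u,v:(250+(u+.5)/2-.5,20+(v+.5)/2-.5)
a=pt(m,*A(156,43),.022);b=pt(m,*A(154.5,543),.045);d=a-b
print("tip",a.round(4),"end",b.round(4),"yaw",np.degrees(np.arctan2(d[1],d[0])).round(2),"(before tip .6532,-.2931 end .4136,-.2516 yaw -9.84)")
a=cv2.imread("pics/top0.png",0);b=cv2.imread("pics/t25.png",0)
for n,(y,x) in {"trayA":(170,165),"trayB":(165,220),"tabA":(190,300),"tabB":(188,340)}.items():
    P,Q=(cv2.GaussianBlur(i[y:y+36,x:x+36],(3,3),0).astype(np.float32) for i in(a,b));print(n,cv2.phaseCorrelate(P,Q))
mt=camera_model("top");p=pt(mt,140+163/2.8,140+218/2.8,.012);c,s=np.cos(.082),np.sin(.082);e=p[:2]-[.6313,.3093]
print("disc",p.round(4),"tray frame",c*e[0]+s*e[1],-s*e[0]+c*e[1])
E
```

```text
tip [ 0.6536 -0.292   0.022 ] end [ 0.4146 -0.2506  0.045 ] yaw -9.83 (before tip .6532,-.2931 end .4136,-.2516 yaw -9.84)
trayA ((-0.0017977639753397057, 0.00038797879890495324), 1.003186782569061)
trayB ((-0.06694936874984592, 0.0031926443013432504), 0.9955638757458439)
tabA ((-0.07099381685776152, 0.009136544021796311), 0.9932078307057605)
tabB ((0.0023513388057594398, 0.0008617859224706592), 1.0133163480111111)
disc [0.6077 0.3484 0.012 ] tray frame -0.020349190975544787 0.04088205873020875
```

All in place; handing in.

```bash
python3 - <<'E'
from h import *
print(r.hand_in()); st()
E
```

```text
the job is handed in; nothing more can be done
None
the job is handed in; nothing more can be done
```

The disc now lies carved face up on the ribbed mat and the spatula is back in its rest, but I didn't turn it with a quick roll of the wrist. The job was handed in at about 21 s, and hand-in reports no verdict.

**How I turned it:** The moves only allow shifts and turns about the vertical, so the wrist could not be rolled. I did it this way instead:
- I slid the blade under the disc between the wires, lifted it and carried it level to the tray.
- A quick sideways pull slipped the blade out, and the disc settled about 4–5 mm, by nominal heights, face down onto the mat.
- I put the blade's edge back under the rim and levered the disc up in small steps past upright.
- From there it tipped over by itself onto its back. Its lower edge was on the mat when it began to tip. This last part was an unsupported fall of about 2 cm for its middle, not a lowering.

**Last checks:**
- **Disc:** it lies carved face up and flat in the pictures, at about (-20, +41) mm in the tray's frame. No gripper contact with it was seen.
- **Other stones:** the finished discs and the tablets show no shift, less than 0.1 pixel in the top view.
- **Spatula:** it lies within about 1.5 mm of where it was, at the same angle (-9.8°).
- **Forces:** the readings I saw stayed below 10 N.

One small disagreement: the disc's sideways offset on the blade read about 2 mm in the wrist view and about 0 in the top view. It made no difference to the result.

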